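Load a wheel spindle with its three spacers, thickest first

TASK

Thread the three spacer rings onto the upright spindle in order of thickness: the thick dark one first, then the red one, then the thin bright one on top. Press the stack down gently, with well under 40 N, until the stiff orange stop collar under it is fully home, then let go, leaving the other things on the bench alone.

Things in the scene. Friction and masses are not known exactly. Their poses are not given: they have to be found in the camera images.
- stand: Green cross-slide stand fixed to the bench, base 110 x 110 x 14 mm, stepped up to a 70 mm square block (22 mm high) and plates (24 mm high). Origin at the centre of its underside, z up. Carries the upright spindle and the orange collar (see spindle_nominal, collar_home). More than 40 N on any part of it spoils it.
- spindle_nominal (a point): Point 110 mm above the stand's origin: the spindle's tip if centred. Its true axis is up to 8 mm off along each of the stand's x and y, not measured: feel or look. Steel, 20 mm diameter, flat tip, rim chamfered 1.5 mm; a ring over 2 mm off-centre lands on the tip. Rubber-bushed: yields 1 mm per 4 N sideways. Sprung: sinks from 8 N of down-push, 8 mm at 24 N, then stops hard; springs back.
- collar_home (a point): Point 33 mm above the stand's origin: height of the orange collar's top when home, where it stops hard. Collar 32 mm diameter, 8 mm thick, round the spindle; it grips it with about 6 N friction (more when moved fast, 60 N per m/s) and stays where pushed. It starts 8 to 16 mm above home; its present height is not measured.
- spacer_thick: Thick dark steel-coloured spacer ring, 56 mm outer diameter, 22.5 mm bore, 20 mm thick, 0.08 to 0.15 kg. Lies flat on the bench at the start. Origin at the centre of its underside, z along its axis. Goes on first, at the bottom.
- spacer_mid: Red spacer ring, 48 mm outer diameter, 22.5 mm bore, 15 mm thick, 0.04 to 0.08 kg. Lies flat at the start. Origin at the centre of its underside, z along its axis. Goes on second.
- spacer_thin: Thin bright aluminium spacer ring, 40 mm outer diameter, 22.5 mm bore, 10 mm thick, 0.02 to 0.035 kg. Lies flat at the start. Origin at the centre of its underside, z along its axis. Goes on last, at the top.
- iron_head: Bystander: steel golf iron head lying flat, 52 x 78 x 14 mm with a hosel along its y. Origin under its centre.
- wrench: Bystander: spanner 160 mm long lying flat. Origin under its centre, x along it.
- screwdriver: Bystander: screwdriver 180 mm long lying flat. Origin under its centre, x along it.
- glue_bottle: Bystander: white bottle with red cap, 40 mm diameter, 95 mm tall. Origin at the centre of its underside.
- solvent_can: Bystander: blue can, 54 mm diameter, 120 mm tall. Origin at the centre of its underside.
- tape_roll: Bystander: yellow tape roll lying flat, 80 mm outer and 64 mm inner diameter, 20 mm thick. Not a spacer. Origin at the centre of its underside.
Things that resemble listed ones, but are neither listed nor needed, are in the scene too. Several things have the shape of the spacer_thick; the one meant has the colours described above. Of the things that look like the spacer_thin, take the one that is farthest to the robot's right at the start.

How it is judged:
On the way, in this order (a step that is already met when the one before it is completed fails the run):
1. the thick spacer is on the spindle's shaft, the red and thin ones are not (horizontal distance between spacer_thick and stand below 0.013 m and z of spacer_thick in the frame of stand below 0.08 m and horizontal distance between each of spacer_mid, spacer_thin and stand above 0.03 m), for 0.2 s.
2. the red spacer is on the spindle's shaft above the thick one, the thin one is not (horizontal distance between each of spacer_thick, spacer_mid and stand below 0.013 m and z of spacer_mid in the frame of stand below 0.085 m and z of spacer_mid in the frame of spacer_thick above 0.01 m and horizontal distance between spacer_thin and stand above 0.03 m), for 0.2 s.
At the end, for the whole second after the job is handed in: All three spacers round the spindle (centres within 13 mm of the stand's origin), at rest and flat with the collar home: undersides above the stand's origin: thick 33 mm (+-2), red 53 mm (+-2.5), thin 68 mm (+-3, tilt under 0.08 rad) (horizontal distance between each of spacer_thick, spacer_mid, spacer_thin and stand below 0.013 m and z of spacer_thick in the frame of stand between 0.031 and 0.035 m and z of spacer_mid in the frame of stand between 0.0505 and 0.0555 m and z of spacer_thin in the frame of stand between 0.065 and 0.071 m and angle between spacer_thin's own z axis and vertical below 0.08 rad and linear speed of each of spacer_thick, spacer_mid, spacer_thin below 0.02 m/s); the robot touches nothing.
It fails at once if the stand, spindle or collar is pressed with more than 40 N (contact force between anything else and stand above 40 N).
It fails at once if a bystander is moved more than 20 mm (distance of any of iron_head, wrench, screwdriver, glue_bottle, solvent_can, tape_roll from where it was at the start of the episode above 0.02 m).
It also fails if it takes over 72 s, if anything falls off the work surface, if the arm or the gripper's body presses on something with over 40 N, if the wrist force passes 120 N, or if a joint passes its speed limit or range.

ROBOT

A 7-joint arm with a two-finger parallel gripper is mounted at the origin on the work surface. World frame = base frame: x ahead of the robot, y to its left, z up, the work surface at z = 0. Lengths are in m, angles in rad, forces in N, time in s.
With the tool pointing down it reaches from about 0.4 to 0.85 m from the base axis. Payload 10.4 kg.
Tool frame: the origin (TCP) lies between the finger pads; the fingertips stand tcp_to_tips ahead of it and the grasp point (between the pads) lies 8 mm behind it (tcp_to_tips is the distance from the TCP to the fingertips, in m); z points along the fingers, y is the line along which they close (so a half turn about z gives the same grasp; the last joint's range is limited). The gripper opens to 85 mm and grips with 20 to 120 N. Pads are 22 mm wide; open, the fingers measure 114 mm over their backs; the gripper's body (76 mm by 85 mm) begins 54 mm behind the grasp point. The pads swing forward as they close: fully open they stand 13 mm farther back than shut.
Start: joints at [-1.144, 0.332, -0.065, 1.46, 0.022, 1.35, -0.088], TCP at [0.272, 0.563, 0.242] pointing down, gripper open.
Joint ranges: [-2.6, 2.6], [-0.5, 2.12], [-1.47, 1.34], [0.16, 2.42], [-1.27, 4.41], [0.06, 2.06], [-2.6, 2.6]. Speed limits (rad/s): [2.22, 2.22, 2.79, 2.79, 3.14, 3.14, 3.14].

INTERFACE

Orientations are given as a unit quaternion [x, y, z, w].
In Python, from workcell import * gives the robot as it stands.
- The arm moves only by the tool apply_moves, never from a script. Its argument "rows" is a list of rows, each an object of numbers: "x", "y", "z": the shift along the tool's x, y, z in mm; "ax", "ay", "az": the turn, a rotation vector about the tool's x, y, z in degrees; "gripper": the closure, from 0 (fully open) to 1 (shut). A call has 1 to 5 rows; each row shifts and turns the commanded pose from where the row before left it, along the tool's axes as they then stand; what a row does not reach is not made up. A row lasts 1/12 s, in which the tool goes at most 41.7 mm and 7.16 degrees, less where a joint would pass 70% of its speed; a pose out of reach is approached as far as the arm can. A call with a gripper value outside its range is refused whole. The fingers move at their own pace and stop on an object; "newtons" is the grip in N (left out, the last holds). Time passes only in rows, so rows that do not move let the fingers close. It gives the time, the measured TCP pose, the force, the opening and the grip force at its end, in the units of the state.
- get_obs(): the state, without advancing time (a new reading comes with each control period).
- camera(name): name is "scene" or "top" or "wrist"; returns a dict with "color" (400x640x3 uint8, red, green, blue), "fov_y" (degrees; the focal length in pixels is half the picture's height over the tangent of half this angle, whatever the lens; pixels are square), "cx", "cy" (the principal point, pixels), "rvec" (rotation vector, rad) and "tvec" (3), from world to camera coordinates, as OpenCV has them. Camera axes: x right, y down, z forward; pixel columns grow to the right and rows downward; lengths in m; the calibration is good to about 2 mm. A picture is of the moment at which its call begins. There is no depth.
- hand_in(): hands the job in; it is judged then, once.
The state is a dict: "clock": time; "joint_pos": joint angles; "joint_velocities": joint speeds; "tau": joint torques, N m; "position": TCP position; "ee_rot": TCP orientation; "ft_force": force on the tool from outside, world axes, zero at the start; "torque": the same for the moment, N m; "grip_width": opening from 0.0 (shut) to 1.0 (fully open); "grasp_force": force on a finger pad.
Only numpy, scipy, OpenCV 4.12 (cv2) and the standard library are available. Lean on these libraries where they do the work, as an engineer would, in place of code of your own. Each camera call takes 0.05 s, during which the arm holds its last target. There are 200 camera calls.

## Working session

There is one attempt and no reset: what is moved stays moved. The work goes in short steps, Python scripts to look and compute and a tool call to move; the robot and the scene stay as the last step left them, time stands still between calls to the robot, and variables do not carry over. Pictures are saved under pics/ and viewed, at most 10 in all, crops included, and the job is handed in when it is done.

Besides the shell and the picture viewer there is one more tool, called after "Call:" by a JSON object that holds its "method" and its "body", one argument or row to a line. apply_moves: Moves the arm, as the interface text tells. Its arguments: {"type":"object","properties":{"rows":{"type":"array","items":{"type":"object","properties":{"x":{"type":"number"},"y":{"type":"number"},"z":{"type":"number"},"ax":{"type":"number"},"ay":{"type":"number"},"az":{"type":"number"},"gripper":{"type":"number"}}}},"newtons":{"type":"number"}},"required":["rows"]}

```bash
ls; mkdir -p pics
python3 - <<'E'
from workcell import *
import cv2
for n in ("top","scene"):
    c=camera(n); cv2.imwrite(f"pics/{n}0.png",c["color"][:,:,::-1])
    print(n,{k:c[k] for k in c if k!="color"})
o=get_obs(); print(o)
E
```

```text
pics
top {'fov_y': 48.55278981268129, 'cx': 315.82865101259046, 'cy': 194.35959825816136, 'rvec': array([ 2.14153062, -2.14922758,  0.14570945]), 'tvec': array([0.00504035, 0.53958132, 1.04709531])}
scene {'fov_y': 45.0416763676998, 'cx': 315.17116550151354, 'cy': 202.5371289038822, 'rvec': array([ 1.68342238,  1.75668249, -0.7757471 ]), 'tvec': array([-0.00200585, -0.28846433,  1.52217974])}
{'clock': 0.1, 'joint_pos': array([-1.14364123,  0.33280476, -0.06469324,  1.46084075,  0.02160263,
        1.34991966, -0.08849463]), 'joint_velocities': array([-1.26711816e-03,  2.29808236e-04, -1.44010865e-03, -1.31905628e-03,
       -3.36634924e-05, -1.85849579e-03, -1.07013909e-03]), 'tau': array([ 1.35953738e-03, -6.26745129e+01,  4.92023514e-02, -3.92430031e+01,
        1.63760822e-02,  6.93185095e-03, -4.73144297e-06]), 'position': array([0.27158268, 0.56255338, 0.24160583]), 'ee_rot': array([ 2.22977969e-01,  9.74823275e-01, -6.28706028e-04, -1.11573894e-04]), 'ft_force': array([-0.64428814,  0.18543345, -0.17179668]), 'torque': array([ 0.01430759, -0.02677848, -0.01858662]), 'grasp_force': 0.0, 'grip_width': 0.9989141248053569}
```

View pics/top0.png

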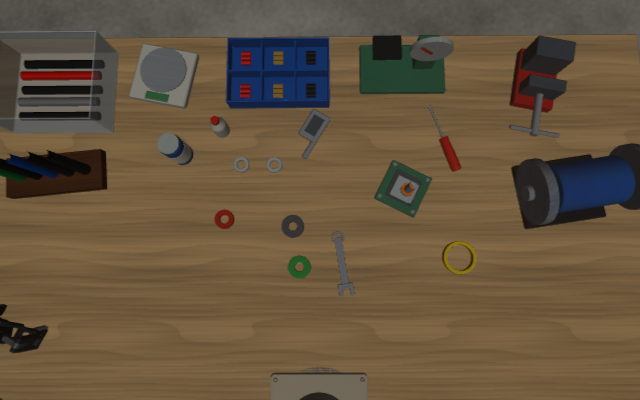

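View pics/scene0.png

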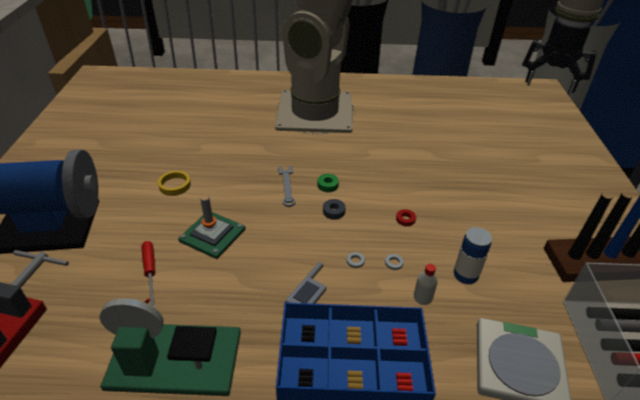

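The top view shows dark thick ring at ~(292,226), red at (224,219), thin rings at (241,164) and (274,164). The right one is the robot's right. The stand is at ~(403,188), and the green ring at (299,267) is a decoy. The scene view agrees. Next I'll enlarge them.

```bash
cat > h.py <<'E'
from workcell import *
import numpy as np, cv2
from scipy.spatial.transform import Rotation as R
def K(c):
    f=c["color"].shape[0]/2/np.tan(np.radians(c["fov_y"])/2)
    return np.array([[f,0,c["cx"]],[0,f,c["cy"]],[0,0,1.]])
def ray(c,u,v):
    Rm=R.from_rotvec(np.ravel(c["rvec"])).as_matrix(); t=np.ravel(c["tvec"])
    return -Rm.T@t, Rm.T@np.linalg.solve(K(c),[u,v,1.])
def plane(c,u,v,z):
    o,d=ray(c,u,v); return (o+d*(z-o[2])/d[2])
def proj(c,P):
    return cv2.projectPoints(np.array(P,float).reshape(-1,3),np.array(c["rvec"]),np.array(c["tvec"]),K(c),None)[0].reshape(-1,2)
def tool():
    o=get_obs(); return np.array(o["position"]),R.from_quat(o["ee_rot"]).as_matrix(),o
def crop(c,u0,v0,w,h,s):
    return cv2.resize(c["color"][v0:v0+h,u0:u0+w,::-1],None,fx=s,fy=s,interpolation=cv2.INTER_CUBIC)
E
python3 - <<'E'
from h import *
t=camera("top"); s=camera("scene")
a=crop(t,365,150,80,75,5); b=crop(s,170,185,80,75,5)
cv2.imwrite("pics/a.png",np.vstack([np.hstack([a,b])]))
for n,u,v,h in (("thick",292,226,.02),("red",224.5,219,.015),("thin",274,164.5,.01),("thinL",241,164.5,.01),("green",299,267,.02)):
    print(n,plane(t,u,v,h).round(4))
for n,u,v,h in (("thick",334,208,.02),("red",406,216,.015),("thin",356,259.5,.01)):
    print("scene",n,plane(s,u,v,h).round(4))
w=camera("wrist"); p,M,o=tool()
Rw=R.from_rotvec(np.ravel(w["rvec"])).as_matrix(); C=-Rw.T@np.ravel(w["tvec"])
print("wristcam in tool",M.T@(C-p),"\n",(Rw@M).round(3),w["fov_y"],w["cx"],w["cy"]); print(M.round(3))
E
```

```text
thick [0.4637 0.0622 0.02  ]
red [0.482  0.2303 0.015 ]
thin [0.6206 0.1092 0.01  ]
thinL [0.6209 0.193  0.01  ]
green [0.3638 0.0447 0.02  ]
scene thick [0.4745 0.0638 0.02  ]
scene red [0.4883 0.2347 0.015 ]
scene thin [0.6271 0.1129 0.01  ]
wristcam in tool [ 0.06703573 -0.00054109 -0.13129106] 
 [[ 0.     1.     0.001]
 [-0.965  0.    -0.264]
 [-0.264 -0.001  0.965]] 62.91956955569241 320.1012472057062 196.61353172989195
[[-0.901  0.435 -0.   ]
 [ 0.435  0.901 -0.001]
 [ 0.    -0.001 -1.   ]]
```

View pics/a.png

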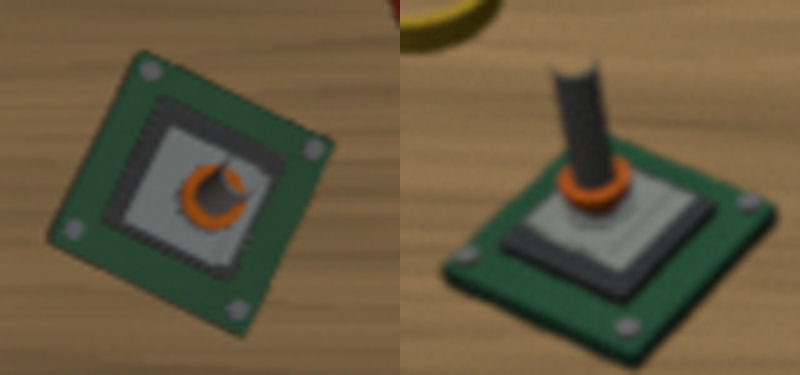

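The crop shows the stand's corners (base top) at crop (142,52), (333,143), (243,337), (48,240) in the top view. The spindle tip blends into the background there, so I'll measure it from close by with the wrist camera.

Run:
```python
from h import *
import workcell
print([n for n in dir(workcell) if not n.startswith("_")], getattr(workcell,"tcp_to_tips",None))
t=camera("top"); s=camera("scene")
P=[plane(t,365+(u+.5)/5-.5,150+(v+.5)/5-.5,.014) for u,v in ((142,52),(333,143),(243,337),(48,240))]
P=np.array(P); print("stand",P.mean(0), [np.linalg.norm(P[i]-P[i-1]).round(4) for i in range(4)], [np.degrees(np.arctan2(*(P[i]-P[i-1])[1::-1])).round(1) for i in range(4)])
P=np.array([plane(s,170+(u+.5)/5-.5,185+(v+.5)/5-.5,.014) for u,v in ((42,267),(235,362),(376,207))]); print("scene stand", (P[0]+P[2])/2)
print("tip scene",plane(s,205,198,.11))
for u,v in ((238,185),(245,175)): print("tip top",plane(t,365+u/5,150+v/5,.11))
```

```text
['MotionError', 'camera', 'get_obs', 'hand_in', 'tcp_to_tips'] 0.011
stand [ 0.55812161 -0.21488733  0.014     ] [np.float64(0.1078), np.float64(0.1056), np.float64(0.1089), np.float64(0.1074)] [np.float64(-27.4), np.float64(-116.5), np.float64(153.6), np.float64(62.9)]
scene stand [ 0.56321778 -0.21257817  0.014     ]
tip scene [ 0.55648437 -0.21648212  0.11      ]
tip top [ 0.54548425 -0.21861065  0.11      ]
tip top [ 0.55010318 -0.2219663   0.11      ]
```

Call:
{"method": "apply_moves", "body": {
  "rows": [
    {"x": -30, "y": -28, "gripper": 0},
    {"x": -30, "y": -28},
    {"x": -30, "y": -28},
    {"x": -30, "y": -28},
    {"x": -30, "y": -28}
  ]
}}

```text
invalid input at $.rows[0]: expected keys x, y, z, ax, ay, az, gripper
```

Call:
{"method": "apply_moves", "body": {
  "rows": [
    {"x": -28, "y": -26, "z": 14},
    {"x": -28, "y": -26, "z": 14},
    {"x": -28, "y": -26, "z": 14},
    {"x": -28, "y": -26, "z": 14},
    {"x": -28, "y": -26, "z": 14}
  ]
}}

```text
invalid input at $.rows[0]: expected keys x, y, z, ax, ay, az, gripper
```

Call:
{"method": "apply_moves", "body": {
  "rows": [
    {"x": -30, "y": -28, "z": 0, "ax": 0, "ay": 0, "az": 0, "gripper": 0},
    {"x": -30, "y": -28, "z": 0, "ax": 0, "ay": 0, "az": 0, "gripper": 0},
    {"x": -30, "y": -28, "z": 0, "ax": 0, "ay": 0, "az": 0, "gripper": 0},
    {"x": -30, "y": -28, "z": 0, "ax": 0, "ay": 0, "az": 0, "gripper": 0},
    {"x": -30, "y": -28, "z": 0, "ax": 0, "ay": 0, "az": 0, "gripper": 0}
  ]
}}

```text
clock: 0.77
position: [0.3463, 0.3696, 0.2423]
ee_rot: [0.223, 0.975, 0.0, -0.0]
ft_force: [1.7, 0.7, 0.1]
grip_width: 0.998
grasp_force: 0.0
```

Call:
{"method": "apply_moves", "body": {
  "rows": [
    {"x": -28, "y": -26, "z": 14, "ax": 0, "ay": 0, "az": 0, "gripper": 0},
    {"x": -28, "y": -26, "z": 14, "ax": 0, "ay": 0, "az": 0, "gripper": 0},
    {"x": -28, "y": -26, "z": 14, "ax": 0, "ay": 0, "az": 0, "gripper": 0},
    {"x": -28, "y": -26, "z": 14, "ax": 0, "ay": 0, "az": 0, "gripper": 0},
    {"x": -28, "y": -26, "z": 14, "ax": 0, "ay": 0, "az": 0, "gripper": 0}
  ]
}}

```text
clock: 1.18
position: [0.4158, 0.1918, 0.172]
ee_rot: [0.223, 0.975, 0.0, 0.0]
ft_force: [1.2, 0.1, 0.6]
grip_width: 0.999
grasp_force: 0.0
```

Call:
{"method": "apply_moves", "body": {
  "rows": [
    {"x": -28, "y": -26, "z": 14, "ax": 0, "ay": 0, "az": 0, "gripper": 0},
    {"x": -28, "y": -26, "z": 14, "ax": 0, "ay": 0, "az": 0, "gripper": 0},
    {"x": -28, "y": -26, "z": 12, "ax": 0, "ay": 0, "az": 0, "gripper": 0},
    {"x": -15, "y": -14, "z": 0, "ax": 0, "ay": 0, "az": 0, "gripper": 0},
    {"x": 0, "y": 0, "z": 0, "ax": 0, "ay": 0, "az": 0, "gripper": 0}
  ]
}}

```text
clock: 1.6
position: [0.4655, 0.0627, 0.1319]
ee_rot: [0.226, 0.974, -0.001, 0.0]
ft_force: [-0.5, -0.3, 0.9]
grip_width: 1.002
grasp_force: 0.0
```

Run:
```python
from h import *
w=camera("wrist"); cv2.imwrite("pics/w1.png",w["color"][:,:,::-1]); np.savez("w1.npz",**w)
p,M,o=tool(); print(p,o["ft_force"],proj(w,[[.468,.063,.02]]))
g=cv2.cvtColor(w["color"],cv2.COLOR_RGB2HSV)
```

```text
[0.46507757 0.06550919 0.13219321] [-0.14780689 -0.43343428 -0.35269181] [[322.86194449 199.93020899]]
```

View pics/w1.png

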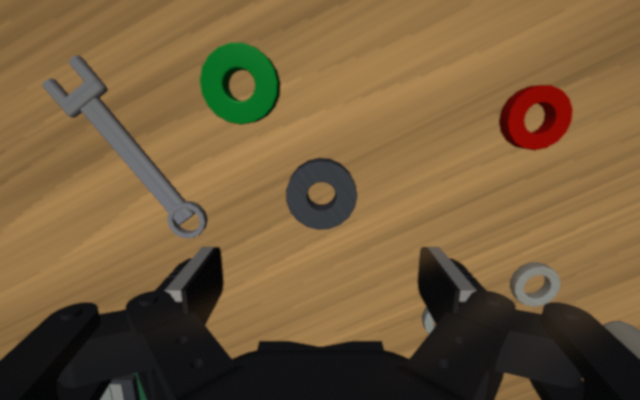

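The wrist view shows the dark ring at (321,193), between the fingers. The red ring is at (537,117) and green at (240,83). The thin ring at (536,285) is the left one, and the wanted thin ring is half hidden at (430,320). I'll fit the ring positions by silhouette.

```bash
cat >> h.py <<'E'
from scipy.optimize import least_squares
DIM={"thick":(.028,.02),"red":(.024,.015),"thin":(.020,.010)}
def mask(c,kind):
    h=cv2.cvtColor(c["color"],cv2.COLOR_RGB2HSV).astype(int); H,S,V=h[...,0],h[...,1],h[...,2]
    if kind=="red": m=((H<8)|(H>172))&(S>150)
    elif kind=="thick": m=(S<75)&(V<110)
    else: m=(S<60)&(V>75)
    return m.astype(np.uint8)
def ringfit(c,kind,guess,z0=0.):
    """bench ring centre from its silhouette's bounding box"""
    r,t=DIM[kind]; g=np.array([*guess,z0+t]); a=np.linspace(0,2*np.pi,60)
    n,l,st,ce=cv2.connectedComponentsWithStats(mask(c,kind),connectivity=4)
    q=proj(c,g)[0]; i=min((k for k in range(1,n) if st[k,4]>150),key=lambda k:np.hypot(*(ce[k]-q)))
    b=np.array([st[i,0],st[i,1],st[i,0]+st[i,2],st[i,1]+st[i,3]])-.5
    def f(x):
        P=np.array([[x[0]+r*np.cos(k),x[1]+r*np.sin(k),z] for z in (z0,z0+t) for k in a]); uv=proj(c,P)
        return np.r_[uv.min(0),uv.max(0)]-b
    s=least_squares(f,guess); return s.x,s.fun.round(1)
def need(x,y,z):
    p,M,o=tool(); return (M.T@(np.array([x,y,z])-p)*1000).round(1)
E
python3 - <<'E'
from h import *
w=dict(np.load("w1.npz")); w={k:(v if v.ndim else float(v)) for k,v in w.items()}
x,r=ringfit(w,"thick",(.468,.063)); print(x,r,need(x[0],x[1],.01))
print(ringfit(w,"red",(.485,.232)))
E
```

```text
[0.4649229 0.0628929] [-0.8 -1.9  0.8  2. ] [ -1.   -2.4 122.2]
(array([0.48351796, 0.2341831 ]), array([-2.4, -0.8,  2.3,  1.1]))
```

Call:
{"method": "apply_moves", "body": {
  "rows": [
    {"x": 0, "y": -2, "z": 35, "ax": 0, "ay": 0, "az": 0, "gripper": 0},
    {"x": 0, "y": 0, "z": 35, "ax": 0, "ay": 0, "az": 0, "gripper": 0},
    {"x": 0, "y": 0, "z": 30, "ax": 0, "ay": 0, "az": 0, "gripper": 0},
    {"x": 0, "y": 0, "z": 15, "ax": 0, "ay": 0, "az": 0, "gripper": 0},
    {"x": 0, "y": 0, "z": 0, "ax": 0, "ay": 0, "az": 0, "gripper": 0}
  ]
}}

```text
clock: 2.07
position: [0.4613, 0.0668, 0.0145]
ee_rot: [0.222, 0.975, -0.001, -0.002]
ft_force: [-0.5, -0.1, 0.6]
grip_width: 1.001
grasp_force: 0.0
```

Run:
```python
from h import *
o=get_obs(); print(need(.4649,.0629,.015),o["position"],o["ft_force"])
```

```text
[-4.9 -1.9 -0.5] [0.46129341 0.06678804 0.0144957 ] [-0.49988373 -0.13356366  0.63569899]
```

Call:
{"method": "apply_moves", "body": {
  "rows": [
    {"x": -4, "y": -2, "z": 0, "ax": 0, "ay": 0, "az": 0, "gripper": 0},
    {"x": 0, "y": 0, "z": 0, "ax": 0, "ay": 0, "az": 0, "gripper": 0},
    {"x": 0, "y": 0, "z": 0, "ax": 0, "ay": 0, "az": 0, "gripper": 0}
  ]
}}

```text
clock: 2.32
position: [0.4678, 0.0628, 0.0188]
ee_rot: [0.223, 0.975, 0.001, 0.001]
ft_force: [-1.0, 0.1, -0.4]
grip_width: 1.0
grasp_force: 0.0
```

Call:
{"method": "apply_moves", "body": {
  "rows": [
    {"x": 0, "y": 0, "z": 0, "ax": 0, "ay": 0, "az": 0, "gripper": 1},
    {"x": 0, "y": 0, "z": 0, "ax": 0, "ay": 0, "az": 0, "gripper": 1},
    {"x": 0, "y": 0, "z": 0, "ax": 0, "ay": 0, "az": 0, "gripper": 1},
    {"x": 0, "y": 0, "z": 0, "ax": 0, "ay": 0, "az": 0, "gripper": 1},
    {"x": 0, "y": 0, "z": 0, "ax": 0, "ay": 0, "az": 0, "gripper": 1}
  ],
  "newtons": 40
}}

```text
clock: 2.73
position: [0.4669, 0.0627, 0.0182]
ee_rot: [0.223, 0.975, 0.0, 0.0]
ft_force: [-2.7, 0.1, 9.4]
grip_width: 0.628
grasp_force: 40.8
```

Call:
{"method": "apply_moves", "body": {
  "rows": [
    {"x": 0, "y": 0, "z": -20, "ax": 0, "ay": 0, "az": 0, "gripper": 1},
    {"x": 0, "y": 0, "z": -40, "ax": 0, "ay": 0, "az": 0, "gripper": 1},
    {"x": 0, "y": 0, "z": -40, "ax": 0, "ay": 0, "az": 0, "gripper": 1},
    {"x": 0, "y": 0, "z": -40, "ax": 0, "ay": 0, "az": 0, "gripper": 1},
    {"x": 0, "y": 0, "z": -10, "ax": 0, "ay": 0, "az": 0, "gripper": 1}
  ]
}}

```text
clock: 3.15
position: [0.469, 0.0628, 0.1734]
ee_rot: [0.223, 0.975, 0.002, 0.003]
ft_force: [1.5, 0.3, -1.3]
grip_width: 0.617
grasp_force: 44.1
```

Run:
```python
from h import *
print(tool()[2]["position"],tool()[2]["ft_force"],need(.557,-.217,.17))
```

```text
[0.46895705 0.0627796  0.17336433] [ 1.48467551  0.25774227 -1.33757846] [-201.  -213.6    3.2]
```

Call:
{"method": "apply_moves", "body": {
  "rows": [
    {"x": -29, "y": -24, "z": 0, "ax": 0, "ay": 0, "az": 0, "gripper": 1},
    {"x": -29, "y": -24, "z": 0, "ax": 0, "ay": 0, "az": 0, "gripper": 1},
    {"x": -29, "y": -24, "z": 0, "ax": 0, "ay": 0, "az": 0, "gripper": 1},
    {"x": -29, "y": -24, "z": 0, "ax": 0, "ay": 0, "az": 0, "gripper": 1},
    {"x": -29, "y": -24, "z": 0, "ax": 0, "ay": 0, "az": 0, "gripper": 1}
  ]
}}

```text
clock: 3.57
position: [0.5453, -0.1102, 0.1672]
ee_rot: [0.223, 0.975, 0.0, 0.0]
ft_force: [0.5, 1.1, -0.9]
grip_width: 0.625
grasp_force: 44.1
```

Call:
{"method": "apply_moves", "body": {
  "rows": [
    {"x": -29, "y": -24, "z": 0, "ax": 0, "ay": 0, "az": 0, "gripper": 1},
    {"x": -29, "y": -24, "z": 0, "ax": 0, "ay": 0, "az": 0, "gripper": 1},
    {"x": -29, "y": -24, "z": 0, "ax": 0, "ay": 0, "az": 0, "gripper": 1},
    {"x": -29, "y": -21, "z": 0, "ax": 0, "ay": 0, "az": 0, "gripper": 1},
    {"x": 0, "y": 0, "z": 0, "ax": 0, "ay": 0, "az": 0, "gripper": 1}
  ]
}}

```text
clock: 3.98
position: [0.6088, -0.2501, 0.166]
ee_rot: [0.226, 0.974, -0.002, -0.0]
ft_force: [-1.1, -1.3, -1.3]
grip_width: 0.628
grasp_force: 44.1
```

Run:
```python
from h import *
w=camera("wrist"); cv2.imwrite("pics/w2.png",w["color"][:,:,::-1]); np.savez("w2.npz",**w)
p,M,o=tool(); print(p,o["ft_force"],proj(w,[[.557,-.217,.11],[.557,-.217,.03]]),(M).round(3))
```

```text
[ 0.60834934 -0.24704639  0.16598794] [-0.761358    0.31450792 -0.92075831] [[334.084108   118.30032882]
 [330.42107303 114.97956864]] [[-0.898  0.439 -0.002]
 [ 0.439  0.898 -0.002]
 [ 0.001 -0.003 -1.   ]]
```

View pics/w2.png

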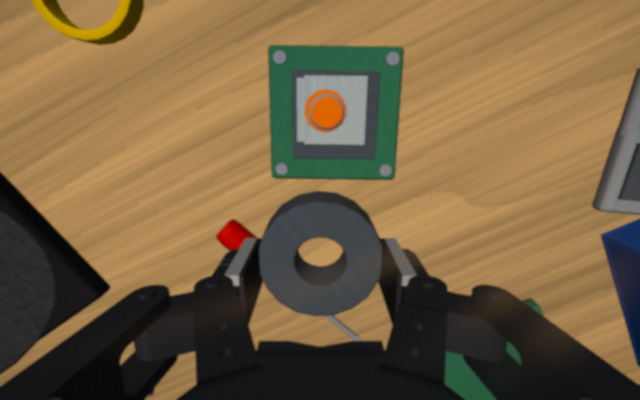

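The wrist view shows the spindle tip, seen end-on with the collar beneath it, at about (326,111). The held ring's outline spans columns 259–382 and rows 192–315. I'll fit both.

```bash
cat >> h.py <<'E'
def held(c,box,r,t):
    """held ring in the tool frame from its outline's bounding box (pads hide nothing of it)"""
    p,M,o=tool(); a=np.linspace(0,2*np.pi,90); b=np.array(box)
    def f(x):
        P=np.array([[x[0]+r*np.cos(k),x[1]+r*np.sin(k),x[2]+d] for d in (0,t) for k in a])/1.
        uv=proj(c,p+P@M.T); return np.r_[uv.min(0),uv.max(0)]-b
    s=least_squares(f,[0,0,0.]); return (s.x*1000).round(1),s.fun.round(1)
def load(n):
    w=dict(np.load(n)); return {k:(v if v.ndim else float(v)) for k,v in w.items()}
E
python3 - <<'E'
from h import *
w=load("w2.npz"); print("ring top in tool mm",held(w,(259,192,382,315),.028,.02))
h=cv2.cvtColor(w["color"],cv2.COLOR_RGB2HSV)
S=h[90:134,302:352,1]; H=h[90:134,302:352,0]
o=((h[...,0]<16)&(h[...,1]>200)); o[:80]=0;o[145:]=0
rows=[ "".join("#" if x>215 else ("+" if x>170 else ".") for x in r) for r in S]; print("\n".join(rows))
E
```

```text
ring top in tool mm (array([-3. , -3. ,  4.8]), array([ 0.2, -0.2, -0.2,  0.2]))
....................+++##++.......................
................+++##########++...................
..............+#################+.................
.............+#####+++.....++++###+...............
............+####+.............++##+..............
..........+####+.................++#+.............
.........+####.....................+#+............
........+###+.........+++++++.......+++...........
.......+###+.......++#########++.....+++..........
.......####......+##############+.....+++.........
......+###+.....+#################+....++.........
......###+.....+###################+....+.........
.....+##+.....+#####################+.............
.....+##.....+#######################....+........
.....##+....+########################+............
....+##+....##########################....+.......
....###....+##########################+...+.......
....###....+###########################...+.......
....##+....############################+..........
....##+...+############################+..........
[... 524 characters left out ...]
########################+............
.......##....+#######################+............
.......+#+...+######################+.............
........##+...+####################+..............
........+##+...+##################+...............
..........++....++##############++................
...........+++....++##########++..................
............+#+......++++++++.....................
.............++++.................................
...............++++...............................
...................++++++.........................
..................................................
..................................................
..................................................
```

```bash
cat >> h.py <<'E'
def gap(c,box,r,t,tip,ztip=.11):
    """ring-in-hand centre (top face) and tip in world by one picture; gap in tool axes, mm"""
    Rw=R.from_rotvec(np.ravel(c["rvec"])).as_matrix(); C=-Rw.T@np.ravel(c["tvec"])
    RCT=np.array([[0,1,.001],[-.965,0,-.264],[-.264,-.001,.965]]); M=Rw.T@RCT  # tool axes in world
    a=np.linspace(0,2*np.pi,90); b=np.array(box)
    def f(x):
        P=np.array([[x[0]+r*np.cos(k),x[1]+r*np.sin(k),x[2]-d] for d in (0,t) for k in a])
        uv=proj(c,P); return np.r_[uv.min(0),uv.max(0)]-b
    s=least_squares(f,C-M@[.067,0,-.131]); T=plane(c,*tip,ztip)
    return s.x.round(4),T.round(4),(M.T@(T-s.x)*1000).round(1),s.fun.round(1),(M.T@(s.x-C)*1000).round(1)
E
python3 - <<'E'
from h import *
w=load("w2.npz"); print(gap(w,(259,192,382,315),.028,.02,(326.6,112.1)))
p,M,o=tool(); print(o["position"])
h=w["color"].astype(int).sum(2); print(h[253,250:268],h[253,374:392],h[186:198,320],h[308:322,320])
E
```

```text
(array([ 0.6097, -0.2511,  0.1612]), array([ 0.5521, -0.2193,  0.11  ]), array([65.7,  3.4, 51.2]), array([ 0.2, -0.2, -0.2,  0.2]), array([-68.3,   0. , 136.3]))
[ 0.60834934 -0.24704639  0.16598794]
[127  75  55  39  31  21  27  46 102 158 197 215 215 216 216 213 214 213] [223 223 224 223 221 222 213 186 148 125 119 121 122 125 129 138 162 207] [383 389 400 402 364 270 180 145 141 141 143 143] [209 209 205 205 205 203 210 260 331 363 360 363 377 387]
```

Call:
{"method": "apply_moves", "body": {
  "rows": [
    {"x": 33, "y": 2, "z": 0, "ax": 0, "ay": 0, "az": 0, "gripper": 1},
    {"x": 33, "y": 1, "z": 0, "ax": 0, "ay": 0, "az": 0, "gripper": 1},
    {"x": 0, "y": 0, "z": 12, "ax": 0, "ay": 0, "az": 0, "gripper": 1},
    {"x": 0, "y": 0, "z": 12, "ax": 0, "ay": 0, "az": 0, "gripper": 1},
    {"x": 0, "y": 0, "z": 0, "ax": 0, "ay": 0, "az": 0, "gripper": 1}
  ]
}}

```text
clock: 4.45
position: [0.55, -0.2098, 0.141]
ee_rot: [0.222, 0.975, 0.0, -0.001]
ft_force: [-0.7, -0.2, -0.8]
grip_width: 0.627
grasp_force: 44.0
```

Call:
{"method": "apply_moves", "body": {
  "rows": [
    {"x": 0, "y": 0, "z": 2, "ax": 0, "ay": 0, "az": 0, "gripper": 1},
    {"x": 0, "y": 0, "z": 2, "ax": 0, "ay": 0, "az": 0, "gripper": 1},
    {"x": 0, "y": 0, "z": 2, "ax": 0, "ay": 0, "az": 0, "gripper": 1},
    {"x": 0, "y": 0, "z": 2, "ax": 0, "ay": 0, "az": 0, "gripper": 1},
    {"x": 0, "y": 0, "z": 2, "ax": 0, "ay": 0, "az": 0, "gripper": 1}
  ]
}}

```text
clock: 4.87
position: [0.5511, -0.2117, 0.1332]
ee_rot: [0.223, 0.975, -0.0, 0.0]
ft_force: [1.5, -0.3, -1.0]
grip_width: 0.619
grasp_force: 44.0
```

Call:
{"method": "apply_moves", "body": {
  "rows": [
    {"x": 0, "y": 0, "z": 2, "ax": 0, "ay": 0, "az": 0, "gripper": 1},
    {"x": 0, "y": 0, "z": 2, "ax": 0, "ay": 0, "az": 0, "gripper": 1},
    {"x": 0, "y": 0, "z": 2, "ax": 0, "ay": 0, "az": 0, "gripper": 1},
    {"x": 0, "y": 0, "z": 1, "ax": 0, "ay": 0, "az": 0, "gripper": 1},
    {"x": 0, "y": 0, "z": 0, "ax": 0, "ay": 0, "az": 0, "gripper": 1}
  ]
}}

```text
clock: 5.28
position: [0.5514, -0.2118, 0.1272]
ee_rot: [0.223, 0.975, 0.0, 0.001]
ft_force: [-2.0, 0.1, 7.6]
grip_width: 0.62
grasp_force: 45.1
```

Run:
```python
from h import *
w=camera("wrist"); np.savez("w3.npz",**w); s=camera("scene")
a=crop(w,230,180,180,160,3); b=crop(s,170,160,80,95,5)
b=cv2.resize(b,(int(b.shape[1]*480/b.shape[0])//2*2,480)); im=np.hstack([a,b])[:, :800]; cv2.imwrite("pics/w3.png",im); print(im.shape)
```

```text
(480, 800, 3)
```

View pics/w3.png

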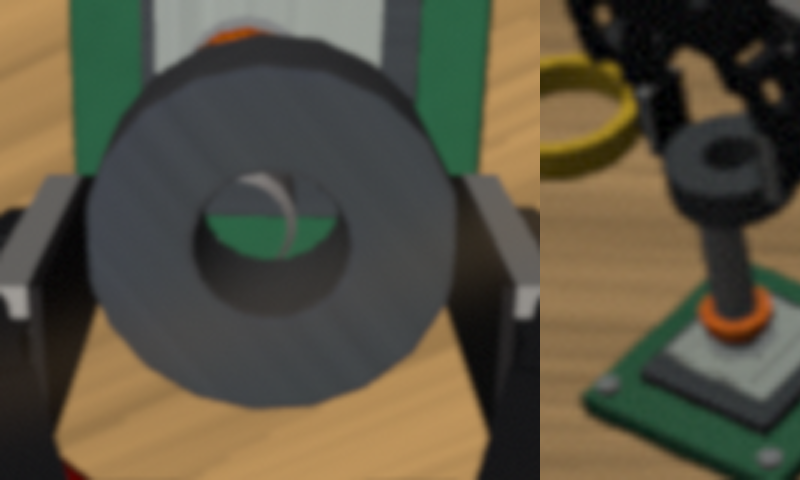

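The ring landed on the tip at about 7.6 N. Through the bore, the tip's edge shows off to the left and below the bore's centre. The earlier picture was taken before the arm had settled. I'll lift, back off, let it settle and measure again numerically.

Call:
{"method": "apply_moves", "body": {
  "rows": [
    {"x": 0, "y": 0, "z": -20, "ax": 0, "ay": 0, "az": 0, "gripper": 1},
    {"x": -10, "y": -6, "z": -20, "ax": 0, "ay": 0, "az": 0, "gripper": 1},
    {"x": -30, "y": 0, "z": 0, "ax": 0, "ay": 0, "az": 0, "gripper": 1},
    {"x": -20, "y": 0, "z": 0, "ax": 0, "ay": 0, "az": 0, "gripper": 1},
    {"x": -10, "y": 0, "z": 0, "ax": 0, "ay": 0, "az": 0, "gripper": 1}
  ]
}}

```text
clock: 5.8
position: [0.6131, -0.248, 0.1664]
ee_rot: [0.223, 0.975, -0.0, 0.001]
ft_force: [0.8, 0.2, -1.0]
grip_width: 0.624
grasp_force: 44.1
```

Call:
{"method": "apply_moves", "body": {
  "rows": [
    {"x": 0, "y": 0, "z": 0, "ax": 0, "ay": 0, "az": 0, "gripper": 1},
    {"x": 0, "y": 0, "z": 0, "ax": 0, "ay": 0, "az": 0, "gripper": 1},
    {"x": 0, "y": 0, "z": 0, "ax": 0, "ay": 0, "az": 0, "gripper": 1},
    {"x": 0, "y": 0, "z": 0, "ax": 0, "ay": 0, "az": 0, "gripper": 1},
    {"x": 0, "y": 0, "z": 0, "ax": 0, "ay": 0, "az": 0, "gripper": 1}
  ]
}}

```text
clock: 6.22
position: [0.6108, -0.247, 0.1665]
ee_rot: [0.223, 0.975, 0.0, 0.0]
ft_force: [0.8, 0.5, -1.2]
grip_width: 0.624
grasp_force: 44.1
```

```bash
cat >> h.py <<'E'
def findtip(c):
    """the saturated orange disc inside its grey rim = tip face seen end-on"""
    h=cv2.cvtColor(c["color"],cv2.COLOR_RGB2HSV); m=((h[...,0]<18)&(h[...,1]>205)&(h[...,2]>100)).astype(np.uint8); m[180:]=0
    m=cv2.morphologyEx(m,cv2.MORPH_OPEN,np.ones((7,7),np.uint8))
    n,l,st,ce=cv2.connectedComponentsWithStats(m); k=1+np.argmax(st[1:,4]); return ce[k],st[k]
E
python3 - <<'E'
from h import *
for i in range(2):
    w=camera("wrist"); np.savez("w4.npz",**w)
    print(findtip(w)); g=w["color"].astype(int).sum(2)
    print(get_obs()["position"])
print(g[250,248:270],"\n",g[250,372:394],"\n",g[182:200,320],"\n",g[304:324,320])
E
```

```text
(array([320.26814815, 111.19407407]), array([307,  97,  28,  29, 675], dtype=int32))
[ 0.61094229 -0.24703877  0.16650223]
(array([320.09090909, 111.04105572]), array([306,  97,  29,  29, 682], dtype=int32))
[ 0.61103361 -0.24706039  0.16650797]
[288 273 229 160  94  62  43  34  31  47 100 161 203 214 215 213 213 214
 213 213 215 215] 
 [218 220 218 220 222 222 221 220 207 184 143 118 112 110 116 120 138 174
 229 270 290 294] 
 [390 399 407 413 416 417 413 403 362 268 178 147 141 142 142 143 143 143] 
 [213 212 210 211 209 208 208 205 205 205 211 246 316 362 382 390 391 383
 375 369]
```

Run:
```python
from h import *
w=load("w4.npz"); print(gap(w,(258.5,191,381.7,315.2),.028,.02,(320.2,111.1)))
```

```text
(array([ 0.6113, -0.2478,  0.1624]), array([ 0.5522, -0.2192,  0.11  ]), array([65.6,  0. , 52.4]), array([-0.1,  0.1,  0.1, -0.1]), array([-6.770e+01, -1.000e-01,  1.356e+02]))
```

Call:
{"method": "apply_moves", "body": {
  "rows": [
    {"x": 15, "y": 0, "z": 0, "ax": 0, "ay": 0, "az": 0, "gripper": 1},
    {"x": 25, "y": 0, "z": 0, "ax": 0, "ay": 0, "az": 0, "gripper": 1},
    {"x": 17, "y": 0, "z": 0, "ax": 0, "ay": 0, "az": 0, "gripper": 1},
    {"x": 8.6, "y": 0, "z": 5, "ax": 0, "ay": 0, "az": 0, "gripper": 1},
    {"x": 0, "y": 0, "z": 12, "ax": 0, "ay": 0, "az": 0, "gripper": 1}
  ]
}}

```text
clock: 6.73
position: [0.5518, -0.2184, 0.1507]
ee_rot: [0.223, 0.975, 0.001, 0.001]
ft_force: [0.6, -0.2, -1.3]
grip_width: 0.624
grasp_force: 44.1
```

Call:
{"method": "apply_moves", "body": {
  "rows": [
    {"x": 0, "y": 0, "z": 9, "ax": 0, "ay": 0, "az": 0, "gripper": 1},
    {"x": 0, "y": 0, "z": 2, "ax": 0, "ay": 0, "az": 0, "gripper": 1},
    {"x": 0, "y": 0, "z": 0, "ax": 0, "ay": 0, "az": 0, "gripper": 1},
    {"x": 0, "y": 0, "z": 0, "ax": 0, "ay": 0, "az": 0, "gripper": 1},
    {"x": 0, "y": 0, "z": 0, "ax": 0, "ay": 0, "az": 0, "gripper": 1}
  ]
}}

```text
clock: 7.15
position: [0.5526, -0.2192, 0.1385]
ee_rot: [0.223, 0.975, -0.0, 0.0]
ft_force: [-0.2, -1.3, -1.8]
grip_width: 0.625
grasp_force: 44.1
```

Call:
{"method": "apply_moves", "body": {
  "rows": [
    {"x": 0, "y": 0, "z": 3, "ax": 0, "ay": 0, "az": 0, "gripper": 1},
    {"x": 0, "y": 0, "z": 3, "ax": 0, "ay": 0, "az": 0, "gripper": 1},
    {"x": 0, "y": 0, "z": 3, "ax": 0, "ay": 0, "az": 0, "gripper": 1},
    {"x": 0, "y": 0, "z": 0, "ax": 0, "ay": 0, "az": 0, "gripper": 1}
  ]
}}

```text
clock: 7.48
position: [0.5518, -0.2187, 0.1285]
ee_rot: [0.223, 0.975, 0.0, -0.0]
ft_force: [-0.1, 0.1, -2.5]
grip_width: 0.623
grasp_force: 44.1
```

Call:
{"method": "apply_moves", "body": {
  "rows": [
    {"x": 0, "y": 0, "z": 2, "ax": 0, "ay": 0, "az": 0, "gripper": 1},
    {"x": 0, "y": 0, "z": 2, "ax": 0, "ay": 0, "az": 0, "gripper": 1},
    {"x": 0, "y": 0, "z": 2, "ax": 0, "ay": 0, "az": 0, "gripper": 1},
    {"x": 0, "y": 0, "z": 0, "ax": 0, "ay": 0, "az": 0, "gripper": 1}
  ]
}}

```text
clock: 7.82
position: [0.5522, -0.2188, 0.123]
ee_rot: [0.223, 0.975, -0.0, 0.0]
ft_force: [0.5, -0.2, -1.8]
grip_width: 0.62
grasp_force: 44.0
```

Call:
{"method": "apply_moves", "body": {
  "rows": [
    {"x": 0, "y": 0, "z": 2, "ax": 0, "ay": 0, "az": 0, "gripper": 1},
    {"x": 0, "y": 0, "z": 2, "ax": 0, "ay": 0, "az": 0, "gripper": 1},
    {"x": 0, "y": 0, "z": 0, "ax": 0, "ay": 0, "az": 0, "gripper": 1}
  ]
}}

```text
clock: 8.07
position: [0.5522, -0.2188, 0.119]
ee_rot: [0.223, 0.975, -0.0, 0.0]
ft_force: [1.7, -1.2, -1.6]
grip_width: 0.623
grasp_force: 44.1
```

Call:
{"method": "apply_moves", "body": {
  "rows": [
    {"x": 0, "y": 0, "z": 9, "ax": 0, "ay": 0, "az": 0, "gripper": 1},
    {"x": 0, "y": 0, "z": 9, "ax": 0, "ay": 0, "az": 0, "gripper": 1},
    {"x": 0, "y": 0, "z": 9, "ax": 0, "ay": 0, "az": 0, "gripper": 1},
    {"x": 0, "y": 0, "z": 9, "ax": 0, "ay": 0, "az": 0, "gripper": 1},
    {"x": 0, "y": 0, "z": 7, "ax": 0, "ay": 0, "az": 0, "gripper": 1}
  ]
}}

```text
clock: 8.48
position: [0.5521, -0.2188, 0.075]
ee_rot: [0.223, 0.975, -0.0, -0.0]
ft_force: [1.6, -1.0, 0.2]
grip_width: 0.62
grasp_force: 44.2
```

Call:
{"method": "apply_moves", "body": {
  "rows": [
    {"x": 0, "y": 0, "z": 2, "ax": 0, "ay": 0, "az": 0, "gripper": 1},
    {"x": 0, "y": 0, "z": 1, "ax": 0, "ay": 0, "az": 0, "gripper": 1},
    {"x": 0, "y": 0, "z": 0, "ax": 0, "ay": 0, "az": 0, "gripper": 1}
  ]
}}

```text
clock: 8.73
position: [0.5521, -0.2188, 0.0731]
ee_rot: [0.223, 0.975, 0.0, -0.0]
ft_force: [2.0, -0.7, -3.9]
grip_width: 0.622
grasp_force: 43.9
```

Call:
{"method": "apply_moves", "body": {
  "rows": [
    {"x": 0, "y": 0, "z": 1, "ax": 0, "ay": 0, "az": 0, "gripper": 1},
    {"x": 0, "y": 0, "z": 1, "ax": 0, "ay": 0, "az": 0, "gripper": 1},
    {"x": 0, "y": 0, "z": 1, "ax": 0, "ay": 0, "az": 0, "gripper": 1},
    {"x": 0, "y": 0, "z": 0, "ax": 0, "ay": 0, "az": 0, "gripper": 1}
  ]
}}

```text
clock: 9.07
position: [0.5522, -0.2188, 0.0703]
ee_rot: [0.223, 0.975, 0.0, 0.0]
ft_force: [1.9, -0.0, -0.2]
grip_width: 0.624
grasp_force: 44.2
```

Call:
{"method": "apply_moves", "body": {
  "rows": [
    {"x": 0, "y": 0, "z": 1, "ax": 0, "ay": 0, "az": 0, "gripper": 1},
    {"x": 0, "y": 0, "z": 1, "ax": 0, "ay": 0, "az": 0, "gripper": 1},
    {"x": 0, "y": 0, "z": 1, "ax": 0, "ay": 0, "az": 0, "gripper": 1},
    {"x": 0, "y": 0, "z": 0, "ax": 0, "ay": 0, "az": 0, "gripper": 1}
  ]
}}

```text
clock: 9.4
position: [0.5522, -0.2188, 0.0671]
ee_rot: [0.223, 0.975, 0.0, -0.0]
ft_force: [1.7, -0.5, -0.9]
grip_width: 0.62
grasp_force: 44.2
```

Call:
{"method": "apply_moves", "body": {
  "rows": [
    {"x": 0, "y": 0, "z": 1, "ax": 0, "ay": 0, "az": 0, "gripper": 1},
    {"x": 0, "y": 0, "z": 1, "ax": 0, "ay": 0, "az": 0, "gripper": 1},
    {"x": 0, "y": 0, "z": 1, "ax": 0, "ay": 0, "az": 0, "gripper": 1},
    {"x": 0, "y": 0, "z": 0, "ax": 0, "ay": 0, "az": 0, "gripper": 1}
  ]
}}

```text
clock: 9.73
position: [0.5521, -0.2188, 0.0641]
ee_rot: [0.223, 0.975, 0.0, -0.0]
ft_force: [2.2, -0.4, -0.8]
grip_width: 0.624
grasp_force: 44.1
```

Call:
{"method": "apply_moves", "body": {
  "rows": [
    {"x": 0, "y": 0, "z": 1, "ax": 0, "ay": 0, "az": 0, "gripper": 1},
    {"x": 0, "y": 0, "z": 1, "ax": 0, "ay": 0, "az": 0, "gripper": 1},
    {"x": 0, "y": 0, "z": 1, "ax": 0, "ay": 0, "az": 0, "gripper": 1}
  ]
}}

```text
clock: 9.98
position: [0.5522, -0.2188, 0.0612]
ee_rot: [0.223, 0.975, 0.0, 0.0]
ft_force: [2.0, -0.6, -0.0]
grip_width: 0.626
grasp_force: 44.2
```

Call:
{"method": "apply_moves", "body": {
  "rows": [
    {"x": 0, "y": 0, "z": 1, "ax": 0, "ay": 0, "az": 0, "gripper": 1},
    {"x": 0, "y": 0, "z": 1, "ax": 0, "ay": 0, "az": 0, "gripper": 1},
    {"x": 0, "y": 0, "z": 1, "ax": 0, "ay": 0, "az": 0, "gripper": 1}
  ]
}}

```text
clock: 10.23
position: [0.5525, -0.2189, 0.0588]
ee_rot: [0.223, 0.975, 0.0, 0.0]
ft_force: [0.2, -0.6, 5.9]
grip_width: 0.623
grasp_force: 44.8
```

Call:
{"method": "apply_moves", "body": {
  "rows": [
    {"x": 0, "y": 0, "z": 0, "ax": 0, "ay": 0, "az": 0, "gripper": 0},
    {"x": 0, "y": 0, "z": 0, "ax": 0, "ay": 0, "az": 0, "gripper": 0},
    {"x": 0, "y": 0, "z": 0, "ax": 0, "ay": 0, "az": 0, "gripper": 0},
    {"x": 0, "y": 0, "z": 0, "ax": 0, "ay": 0, "az": 0, "gripper": 0}
  ]
}}

```text
clock: 10.57
position: [0.5518, -0.2187, 0.058]
ee_rot: [0.223, 0.975, 0.0, -0.0]
ft_force: [-0.0, -0.6, 0.5]
grip_width: 0.997
grasp_force: 0.0
```

Call:
{"method": "apply_moves", "body": {
  "rows": [
    {"x": 0, "y": 0, "z": -20, "ax": 0, "ay": 0, "az": 0, "gripper": 0},
    {"x": 0, "y": 0, "z": -35, "ax": 0, "ay": 0, "az": 0, "gripper": 0},
    {"x": 0, "y": 0, "z": -35, "ax": 0, "ay": 0, "az": 0, "gripper": 0},
    {"x": 0, "y": 0, "z": -20, "ax": 0, "ay": 0, "az": 0, "gripper": 0},
    {"x": 0, "y": 0, "z": 0, "ax": 0, "ay": 0, "az": 0, "gripper": 0}
  ]
}}

```text
clock: 10.98
position: [0.5541, -0.2199, 0.1731]
ee_rot: [0.223, 0.975, 0.0, 0.003]
ft_force: [-0.1, -0.5, 0.3]
grip_width: 1.0
grasp_force: 0.0
```

Run:
```python
from h import *
s=camera("scene"); w=camera("wrist")
b=crop(s,160,150,100,110,5); a=cv2.resize(w["color"][:300,160:440,::-1],(500,550)); a=a[:,:300] if 0 else cv2.resize(a,(280,550)) if 0 else a
im=np.hstack([b,a[:550]])[:, :]; im=cv2.resize(im,(800,440)); cv2.imwrite("pics/s4.png",im)
o=get_obs(); print(o["position"],need(.4835,.2342,.17))
```

```text
[ 0.55238163 -0.21876179  0.16867419] [258.9 378.   -1.3]
```

View pics/s4.png

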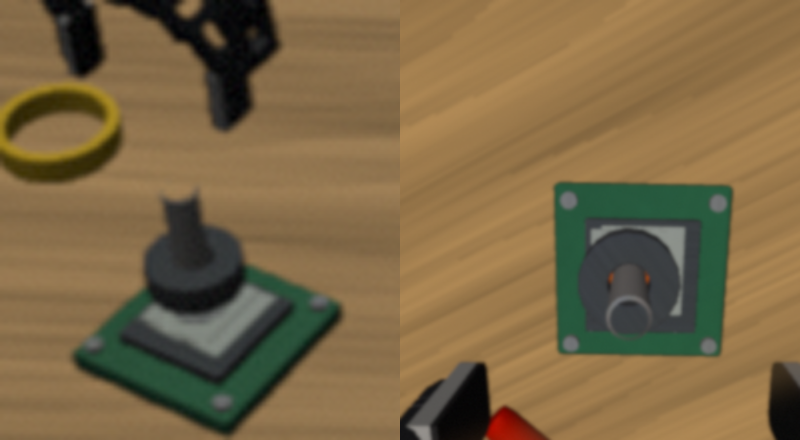

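The left crop shows the thick ring on the spindle, resting on the collar, and the spindle tip is clear. On to the red ring.

Call:
{"method": "apply_moves", "body": {
  "rows": [
    {"x": 20, "y": 30, "z": 0, "ax": 0, "ay": 0, "az": 0, "gripper": 0},
    {"x": 22, "y": 32, "z": 0, "ax": 0, "ay": 0, "az": 0, "gripper": 0},
    {"x": 22, "y": 32, "z": 0, "ax": 0, "ay": 0, "az": 0, "gripper": 0},
    {"x": 22, "y": 32, "z": 0, "ax": 0, "ay": 0, "az": 0, "gripper": 0},
    {"x": 22, "y": 32, "z": 0, "ax": 0, "ay": 0, "az": 0, "gripper": 0}
  ]
}}

```text
clock: 11.5
position: [0.522, -0.0278, 0.1667]
ee_rot: [0.223, 0.975, -0.0, -0.001]
ft_force: [1.2, 0.5, -0.6]
grip_width: 1.0
grasp_force: 0.0
```

Call:
{"method": "apply_moves", "body": {
  "rows": [
    {"x": 22, "y": 32, "z": 0, "ax": 0, "ay": 0, "az": 0, "gripper": 0},
    {"x": 22, "y": 32, "z": 0, "ax": 0, "ay": 0, "az": 0, "gripper": 0},
    {"x": 22, "y": 32, "z": 0, "ax": 0, "ay": 0, "az": 0, "gripper": 0},
    {"x": 22, "y": 32, "z": 10, "ax": 0, "ay": 0, "az": 0, "gripper": 0},
    {"x": 22, "y": 32, "z": 10, "ax": 0, "ay": 0, "az": 0, "gripper": 0}
  ]
}}

```text
clock: 11.92
position: [0.4929, 0.1641, 0.1471]
ee_rot: [0.223, 0.975, -0.0, -0.001]
ft_force: [1.6, 0.4, 0.9]
grip_width: 1.0
grasp_force: 0.0
```

Call:
{"method": "apply_moves", "body": {
  "rows": [
    {"x": 22, "y": 32, "z": 10, "ax": 0, "ay": 0, "az": 0, "gripper": 0},
    {"x": 15, "y": 22, "z": 8, "ax": 0, "ay": 0, "az": 0, "gripper": 0},
    {"x": 4, "y": 6, "z": 0, "ax": 0, "ay": 0, "az": 0, "gripper": 0},
    {"x": 0, "y": 0, "z": 0, "ax": 0, "ay": 0, "az": 0, "gripper": 0},
    {"x": 0, "y": 0, "z": 0, "ax": 0, "ay": 0, "az": 0, "gripper": 0}
  ]
}}

```text
clock: 12.33
position: [0.483, 0.2331, 0.1294]
ee_rot: [0.223, 0.975, -0.001, -0.0]
ft_force: [0.6, -0.8, 0.1]
grip_width: 1.0
grasp_force: 0.0
```

Call:
{"method": "apply_moves", "body": {
  "rows": [
    {"x": 0, "y": 0, "z": 0, "ax": 0, "ay": 0, "az": 0, "gripper": 0},
    {"x": 0, "y": 0, "z": 0, "ax": 0, "ay": 0, "az": 0, "gripper": 0}
  ]
}}

```text
clock: 12.5
position: [0.4839, 0.2324, 0.1304]
ee_rot: [0.224, 0.975, -0.0, 0.0]
ft_force: [-0.7, 0.7, -0.4]
grip_width: 1.0
grasp_force: 0.0
```

Run:
```python
from h import *
w=camera("wrist"); np.savez("w5.npz",**w)
x,r=ringfit(w,"red",(.4835,.2342)); print(x,r,get_obs()["position"],need(*x,.015))
print(findtip.__name__, ringfit(w,"thin",(.624,.111)))
```

```text
[0.48332008 0.23447232] [-1.2 -1.7  1.2  1.8] [0.48386296 0.23265625 0.13052131] [  1.3   1.4 115.5]
findtip (array([0.61518337, 0.19854659]), array([ -1.3, -10. ,   1.2,  10.5]))
```

Call:
{"method": "apply_moves", "body": {
  "rows": [
    {"x": 1, "y": 1.5, "z": 35, "ax": 0, "ay": 0, "az": 0, "gripper": 0},
    {"x": 0, "y": 0, "z": 35, "ax": 0, "ay": 0, "az": 0, "gripper": 0},
    {"x": 0, "y": 0, "z": 30, "ax": 0, "ay": 0, "az": 0, "gripper": 0},
    {"x": 0, "y": 0, "z": 13, "ax": 0, "ay": 0, "az": 0, "gripper": 0},
    {"x": 0, "y": 0, "z": 4, "ax": 0, "ay": 0, "az": 0, "gripper": 0}
  ]
}}

```text
clock: 12.97
position: [0.4818, 0.2342, 0.0109]
ee_rot: [0.224, 0.975, -0.002, -0.001]
ft_force: [-0.4, -0.4, 0.0]
grip_width: 0.999
grasp_force: 0.0
```

Call:
{"method": "apply_moves", "body": {
  "rows": [
    {"x": 0, "y": 0, "z": 0, "ax": 0, "ay": 0, "az": 0, "gripper": 0},
    {"x": 0, "y": 0, "z": 0, "ax": 0, "ay": 0, "az": 0, "gripper": 0},
    {"x": 0, "y": 0, "z": 0, "ax": 0, "ay": 0, "az": 0, "gripper": 0}
  ]
}}

```text
clock: 13.22
position: [0.4842, 0.2363, 0.0149]
ee_rot: [0.223, 0.975, 0.001, 0.001]
ft_force: [0.2, 0.5, 0.5]
grip_width: 1.0
grasp_force: 0.0
```

Call:
{"method": "apply_moves", "body": {
  "rows": [
    {"x": 0, "y": 0, "z": 0, "ax": 0, "ay": 0, "az": 0, "gripper": 1},
    {"x": 0, "y": 0, "z": 0, "ax": 0, "ay": 0, "az": 0, "gripper": 1},
    {"x": 0, "y": 0, "z": 0, "ax": 0, "ay": 0, "az": 0, "gripper": 1},
    {"x": 0, "y": 0, "z": 0, "ax": 0, "ay": 0, "az": 0, "gripper": 1},
    {"x": 0, "y": 0, "z": 0, "ax": 0, "ay": 0, "az": 0, "gripper": 1}
  ]
}}

```text
clock: 13.63
position: [0.4834, 0.2363, 0.0144]
ee_rot: [0.223, 0.975, 0.0, 0.0]
ft_force: [-3.8, -1.5, 10.2]
grip_width: 0.545
grasp_force: 39.3
```

Call:
{"method": "apply_moves", "body": {
  "rows": [
    {"x": 0, "y": 0, "z": -20, "ax": 0, "ay": 0, "az": 0, "gripper": 1},
    {"x": 0, "y": 0, "z": -40, "ax": 0, "ay": 0, "az": 0, "gripper": 1},
    {"x": 0, "y": 0, "z": -40, "ax": 0, "ay": 0, "az": 0, "gripper": 1},
    {"x": 0, "y": 0, "z": -35, "ax": 0, "ay": 0, "az": 0, "gripper": 1},
    {"x": -14, "y": -17, "z": -17, "ax": 0, "ay": 0, "az": 0, "gripper": 1}
  ]
}}

```text
clock: 14.05
position: [0.4885, 0.2192, 0.1701]
ee_rot: [0.22, 0.975, 0.003, 0.002]
ft_force: [0.5, 0.7, -0.8]
grip_width: 0.536
grasp_force: 41.4
```

Call:
{"method": "apply_moves", "body": {
  "rows": [
    {"x": -26, "y": -30, "z": 0, "ax": 0, "ay": 0, "az": 0, "gripper": 1},
    {"x": -26, "y": -30, "z": 0, "ax": 0, "ay": 0, "az": 0, "gripper": 1},
    {"x": -26, "y": -30, "z": 0, "ax": 0, "ay": 0, "az": 0, "gripper": 1},
    {"x": -26, "y": -30, "z": 0, "ax": 0, "ay": 0, "az": 0, "gripper": 1},
    {"x": -26, "y": -30, "z": 0, "ax": 0, "ay": 0, "az": 0, "gripper": 1}
  ]
}}

```text
clock: 14.47
position: [0.5402, 0.0212, 0.1657]
ee_rot: [0.223, 0.975, 0.0, 0.0]
ft_force: [1.0, 0.5, -0.3]
grip_width: 0.544
grasp_force: 41.3
```

Call:
{"method": "apply_moves", "body": {
  "rows": [
    {"x": -26, "y": -30, "z": 0, "ax": 0, "ay": 0, "az": 0, "gripper": 1},
    {"x": -26, "y": -30, "z": 0, "ax": 0, "ay": 0, "az": 0, "gripper": 1},
    {"x": -26, "y": -30, "z": 0, "ax": 0, "ay": 0, "az": 0, "gripper": 1},
    {"x": -26, "y": -30, "z": 0, "ax": 0, "ay": 0, "az": 0, "gripper": 1},
    {"x": -26, "y": -30, "z": 0, "ax": 0, "ay": 0, "az": 0, "gripper": 1}
  ]
}}

```text
clock: 14.88
position: [0.5921, -0.1703, 0.1654]
ee_rot: [0.223, 0.975, 0.0, 0.0]
ft_force: [1.5, 0.5, -0.2]
grip_width: 0.539
grasp_force: 41.3
```

Call:
{"method": "apply_moves", "body": {
  "rows": [
    {"x": -26, "y": -30, "z": 0, "ax": 0, "ay": 0, "az": 0, "gripper": 1},
    {"x": -20, "y": -25, "z": 0, "ax": 0, "ay": 0, "az": 0, "gripper": 1},
    {"x": -6, "y": -8, "z": 0, "ax": 0, "ay": 0, "az": 0, "gripper": 1},
    {"x": 0, "y": 0, "z": 0, "ax": 0, "ay": 0, "az": 0, "gripper": 1},
    {"x": 0, "y": 0, "z": 0, "ax": 0, "ay": 0, "az": 0, "gripper": 1}
  ]
}}

```text
clock: 15.3
position: [0.6112, -0.248, 0.1649]
ee_rot: [0.223, 0.975, 0.0, -0.0]
ft_force: [0.3, 0.4, -1.6]
grip_width: 0.54
grasp_force: 41.3
```

Call:
{"method": "apply_moves", "body": {
  "rows": [
    {"x": 0, "y": 0, "z": 0, "ax": 0, "ay": 0, "az": 0, "gripper": 1},
    {"x": 0, "y": 0, "z": 0, "ax": 0, "ay": 0, "az": 0, "gripper": 1},
    {"x": 0, "y": 0, "z": 0, "ax": 0, "ay": 0, "az": 0, "gripper": 1}
  ]
}}

```text
clock: 15.55
position: [0.6117, -0.2462, 0.1654]
ee_rot: [0.222, 0.975, 0.0, 0.0]
ft_force: [0.3, 0.6, -0.6]
grip_width: 0.544
grasp_force: 41.3
```

Run:
```python
from h import *
w=camera("wrist"); np.savez("w6.npz",**w); print(get_obs()["position"],need(.5522,-.2188,.166),get_obs()["ft_force"])
m=mask(w,"red"); n,l,st,ce=cv2.connectedComponentsWithStats(m,connectivity=4); print(st[st[:,4]>100])
print(findtip(w))
cv2.imwrite("pics/w6.png",w["color"][:,:,::-1])
```

```text
[ 0.61167668 -0.24657894  0.16548852] [65.6 -0.7 -0.5] [ 0.45278941  0.72279574 -1.06230938]
[[     0      0    640    400 247631]
 [   266    209    108    104   7457]
 [   210    219     42     38    911]]
(array([318.453958  , 109.15347334]), array([305,  96,  28,  27, 619], dtype=int32))
```

View pics/w6.png

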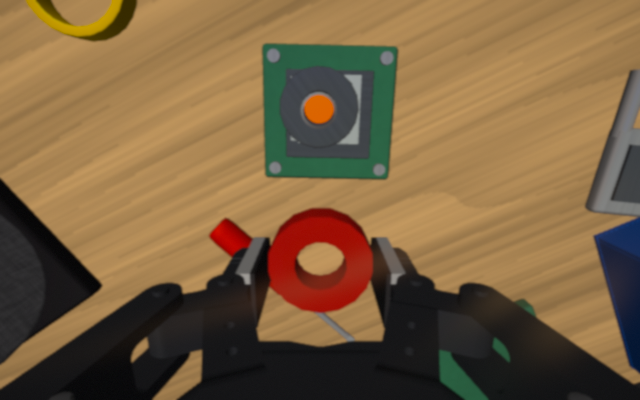

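The red ring is held centred at (320,259) and spans rows 209–313. The tip is at (318.5,109), with the thick ring beneath it.

Run:
```python
from h import *
w=load("w6.npz"); 
for b in ((265.7,208.6,373.7,312.6),(267.5,208.6,372.7,312.6)): print(gap(w,b,.024,.015,(318.9,109.5)))
```

```text
(array([ 0.6143, -0.2483,  0.1622]), array([ 0.5518, -0.2188,  0.11  ]), array([69.1, -0.5, 52.3]), array([ 1.1, -1.2, -1.1,  1.1]), array([-70.3,  -0.3, 134.7]))
(array([ 0.6152, -0.2485,  0.1603]), array([ 0.5518, -0.2188,  0.11  ]), array([70. , -0.7, 50.4]), array([ 0.4, -0.5, -0.4,  0.4]), array([-7.130e+01, -1.000e-01,  1.366e+02]))
```

Call:
{"method": "apply_moves", "body": {
  "rows": [
    {"x": 15, "y": 0, "z": 0, "ax": 0, "ay": 0, "az": 0, "gripper": 1},
    {"x": 25, "y": -0.6, "z": 0, "ax": 0, "ay": 0, "az": 0, "gripper": 1},
    {"x": 18, "y": 0, "z": 0, "ax": 0, "ay": 0, "az": 0, "gripper": 1},
    {"x": 10, "y": 0, "z": 5, "ax": 0, "ay": 0, "az": 0, "gripper": 1},
    {"x": 0, "y": 0, "z": 12, "ax": 0, "ay": 0, "az": 0, "gripper": 1}
  ]
}}

```text
clock: 16.02
position: [0.5495, -0.2179, 0.1497]
ee_rot: [0.223, 0.975, 0.001, 0.001]
ft_force: [0.6, -0.1, -0.8]
grip_width: 0.54
grasp_force: 41.3
```

Call:
{"method": "apply_moves", "body": {
  "rows": [
    {"x": 0, "y": 0, "z": 10, "ax": 0, "ay": 0, "az": 0, "gripper": 1},
    {"x": 0, "y": 0, "z": 5, "ax": 0, "ay": 0, "az": 0, "gripper": 1},
    {"x": 0, "y": 0, "z": 2, "ax": 0, "ay": 0, "az": 0, "gripper": 1},
    {"x": 0, "y": 0, "z": 0, "ax": 0, "ay": 0, "az": 0, "gripper": 1},
    {"x": 0, "y": 0, "z": 0, "ax": 0, "ay": 0, "az": 0, "gripper": 1}
  ]
}}

```text
clock: 16.43
position: [0.5502, -0.2193, 0.1312]
ee_rot: [0.223, 0.975, -0.0, -0.0]
ft_force: [0.6, -0.6, -0.6]
grip_width: 0.545
grasp_force: 41.3
```

Call:
{"method": "apply_moves", "body": {
  "rows": [
    {"x": 0, "y": 0, "z": 2, "ax": 0, "ay": 0, "az": 0, "gripper": 1},
    {"x": 0, "y": 0, "z": 2, "ax": 0, "ay": 0, "az": 0, "gripper": 1},
    {"x": 0, "y": 0, "z": 2, "ax": 0, "ay": 0, "az": 0, "gripper": 1},
    {"x": 0, "y": 0, "z": 0, "ax": 0, "ay": 0, "az": 0, "gripper": 1}
  ]
}}

```text
clock: 16.77
position: [0.5498, -0.2188, 0.1249]
ee_rot: [0.223, 0.975, 0.0, -0.0]
ft_force: [0.1, 0.4, -0.9]
grip_width: 0.54
grasp_force: 41.3
```

Call:
{"method": "apply_moves", "body": {
  "rows": [
    {"x": 0, "y": 0, "z": 2, "ax": 0, "ay": 0, "az": 0, "gripper": 1},
    {"x": 0, "y": 0, "z": 2, "ax": 0, "ay": 0, "az": 0, "gripper": 1},
    {"x": 0, "y": 0, "z": 0, "ax": 0, "ay": 0, "az": 0, "gripper": 1}
  ]
}}

```text
clock: 17.02
position: [0.5498, -0.2188, 0.1209]
ee_rot: [0.223, 0.975, 0.0, -0.0]
ft_force: [-0.6, 0.3, -1.6]
grip_width: 0.544
grasp_force: 41.3
```

Call:
{"method": "apply_moves", "body": {
  "rows": [
    {"x": 0, "y": 0, "z": 2, "ax": 0, "ay": 0, "az": 0, "gripper": 1},
    {"x": 0, "y": 0, "z": 2, "ax": 0, "ay": 0, "az": 0, "gripper": 1},
    {"x": 0, "y": 0, "z": 2, "ax": 0, "ay": 0, "az": 0, "gripper": 1},
    {"x": 0, "y": 0, "z": 0, "ax": 0, "ay": 0, "az": 0, "gripper": 1}
  ]
}}

```text
clock: 17.35
position: [0.5498, -0.2188, 0.1148]
ee_rot: [0.223, 0.975, 0.0, -0.0]
ft_force: [0.7, -0.4, -0.9]
grip_width: 0.543
grasp_force: 41.3
```

Call:
{"method": "apply_moves", "body": {
  "rows": [
    {"x": 0, "y": 0, "z": 6, "ax": 0, "ay": 0, "az": 0, "gripper": 1},
    {"x": 0, "y": 0, "z": 7, "ax": 0, "ay": 0, "az": 0, "gripper": 1},
    {"x": 0, "y": 0, "z": 7, "ax": 0, "ay": 0, "az": 0, "gripper": 1},
    {"x": 0, "y": 0, "z": 6, "ax": 0, "ay": 0, "az": 0, "gripper": 1},
    {"x": 0, "y": 0, "z": 3, "ax": 0, "ay": 0, "az": 0, "gripper": 1}
  ]
}}

```text
clock: 17.77
position: [0.5496, -0.2187, 0.0851]
ee_rot: [0.223, 0.975, 0.0, -0.0]
ft_force: [0.9, 0.0, 0.2]
grip_width: 0.542
grasp_force: 41.4
```

Call:
{"method": "apply_moves", "body": {
  "rows": [
    {"x": 0, "y": 0, "z": 2, "ax": 0, "ay": 0, "az": 0, "gripper": 1},
    {"x": 0, "y": 0, "z": 1, "ax": 0, "ay": 0, "az": 0, "gripper": 1},
    {"x": 0, "y": 0, "z": 0, "ax": 0, "ay": 0, "az": 0, "gripper": 1}
  ]
}}

```text
clock: 18.02
position: [0.5498, -0.2189, 0.0831]
ee_rot: [0.223, 0.975, 0.0, -0.0]
ft_force: [0.8, 1.3, -1.0]
grip_width: 0.54
grasp_force: 41.3
```

Call:
{"method": "apply_moves", "body": {
  "rows": [
    {"x": 0, "y": 0, "z": 1, "ax": 0, "ay": 0, "az": 0, "gripper": 1},
    {"x": 0, "y": 0, "z": 1, "ax": 0, "ay": 0, "az": 0, "gripper": 1},
    {"x": 0, "y": 0, "z": 1, "ax": 0, "ay": 0, "az": 0, "gripper": 1},
    {"x": 0, "y": 0, "z": 1, "ax": 0, "ay": 0, "az": 0, "gripper": 1}
  ]
}}

```text
clock: 18.35
position: [0.5499, -0.2189, 0.0793]
ee_rot: [0.223, 0.975, 0.0, 0.0]
ft_force: [0.7, -0.5, -0.2]
grip_width: 0.543
grasp_force: 41.4
```

Call:
{"method": "apply_moves", "body": {
  "rows": [
    {"x": 0, "y": 0, "z": 1, "ax": 0, "ay": 0, "az": 0, "gripper": 1},
    {"x": 0, "y": 0, "z": 1, "ax": 0, "ay": 0, "az": 0, "gripper": 1}
  ]
}}

```text
clock: 18.52
position: [0.5499, -0.2189, 0.0772]
ee_rot: [0.223, 0.975, 0.0, 0.0]
ft_force: [1.1, 0.2, -0.7]
grip_width: 0.543
grasp_force: 41.4
```

Call:
{"method": "apply_moves", "body": {
  "rows": [
    {"x": 0, "y": 0, "z": 1, "ax": 0, "ay": 0, "az": 0, "gripper": 1},
    {"x": 0, "y": 0, "z": 1, "ax": 0, "ay": 0, "az": 0, "gripper": 1}
  ]
}}

```text
clock: 18.68
position: [0.5499, -0.2189, 0.0752]
ee_rot: [0.223, 0.975, 0.0, 0.0]
ft_force: [0.5, 0.2, 0.1]
grip_width: 0.544
grasp_force: 41.4
```

Call:
{"method": "apply_moves", "body": {
  "rows": [
    {"x": 0, "y": 0, "z": 1, "ax": 0, "ay": 0, "az": 0, "gripper": 1},
    {"x": 0, "y": 0, "z": 0.5, "ax": 0, "ay": 0, "az": 0, "gripper": 1}
  ]
}}

```text
clock: 18.85
position: [0.5502, -0.219, 0.0741]
ee_rot: [0.223, 0.975, 0.0, 0.0]
ft_force: [-0.5, 1.6, 4.6]
grip_width: 0.539
grasp_force: 41.8
```

Call:
{"method": "apply_moves", "body": {
  "rows": [
    {"x": 0, "y": 0, "z": 0, "ax": 0, "ay": 0, "az": 0, "gripper": 0},
    {"x": 0, "y": 0, "z": 0, "ax": 0, "ay": 0, "az": 0, "gripper": 0},
    {"x": 0, "y": 0, "z": 0, "ax": 0, "ay": 0, "az": 0, "gripper": 0},
    {"x": 0, "y": 0, "z": 0, "ax": 0, "ay": 0, "az": 0, "gripper": 0}
  ]
}}

```text
clock: 19.18
position: [0.5498, -0.219, 0.0736]
ee_rot: [0.223, 0.975, -0.0, -0.0]
ft_force: [-1.0, 0.2, 0.9]
grip_width: 0.998
grasp_force: 0.0
```

Call:
{"method": "apply_moves", "body": {
  "rows": [
    {"x": 0, "y": 0, "z": -20, "ax": 0, "ay": 0, "az": 0, "gripper": 0},
    {"x": 0, "y": 0, "z": -35, "ax": 0, "ay": 0, "az": 0, "gripper": 0},
    {"x": 0, "y": 0, "z": -30, "ax": 0, "ay": 0, "az": 0, "gripper": 0},
    {"x": 0, "y": 0, "z": -10, "ax": 0, "ay": 0, "az": 0, "gripper": 0},
    {"x": 0, "y": 0, "z": 0, "ax": 0, "ay": 0, "az": 0, "gripper": 0}
  ]
}}

```text
clock: 19.6
position: [0.5513, -0.2196, 0.1718]
ee_rot: [0.223, 0.975, 0.0, 0.003]
ft_force: [0.1, -1.1, -0.2]
grip_width: 1.0
grasp_force: 0.0
```

Run:
```python
from h import *
s=camera("scene"); w=camera("wrist"); o=get_obs(); print(o["position"],need(.624,.111,.17))
m=mask(s,"red"); n,l,st,ce=cv2.connectedComponentsWithStats(m,connectivity=4); print(st[1:][st[1:,4]>30],ce[1:][st[1:,4]>30])
print("expected red mid at z .0685", proj(s,[[.5525,-.2188,.0685],[.5525,-.2188,.10]]))
```

```text
[ 0.54974687 -0.21868563  0.16824615] [ 76.4 329.2  -1.6]
[[ 196  203   22   18  227]
 [ 142  241   13   35  361]
 [ 425  264   11   12   95]
 [   0  298   46   68 1276]
 [ 393  329   14   16  199]
 [ 397  373   16   17  237]] [[207.05726872 212.54625551]
 [147.91412742 257.43213296]
 [429.86315789 269.06315789]
 [ 17.99451411 326.5023511 ]
 [399.22613065 336.55276382]
 [404.07172996 381.05485232]]
expected red mid at z .0685 [[206.89695698 210.94001871]
 [204.94741195 200.23853342]]
```

Red is seated at the expected place: scene centroid (207,212) against an expected (207,211). Now the thin ring.

Call:
{"method": "apply_moves", "body": {
  "rows": [
    {"x": 7, "y": 30, "z": 0, "ax": 0, "ay": 0, "az": 0, "gripper": 0},
    {"x": 9, "y": 38, "z": 0, "ax": 0, "ay": 0, "az": 0, "gripper": 0},
    {"x": 9, "y": 38, "z": 0, "ax": 0, "ay": 0, "az": 0, "gripper": 0},
    {"x": 9, "y": 38, "z": 0, "ax": 0, "ay": 0, "az": 0, "gripper": 0},
    {"x": 9, "y": 38, "z": 0, "ax": 0, "ay": 0, "az": 0, "gripper": 0}
  ]
}}

```text
clock: 20.12
position: [0.5894, -0.0344, 0.1669]
ee_rot: [0.223, 0.975, -0.0, -0.001]
ft_force: [0.4, -0.4, -1.2]
grip_width: 1.0
grasp_force: 0.0
```

Call:
{"method": "apply_moves", "body": {
  "rows": [
    {"x": 9, "y": 38, "z": 8, "ax": 0, "ay": 0, "az": 0, "gripper": 0},
    {"x": 9, "y": 38, "z": 10, "ax": 0, "ay": 0, "az": 0, "gripper": 0},
    {"x": 9, "y": 38, "z": 10, "ax": 0, "ay": 0, "az": 0, "gripper": 0},
    {"x": 6, "y": 24, "z": 10, "ax": 0, "ay": 0, "az": 0, "gripper": 0},
    {"x": 2, "y": 8, "z": 0, "ax": 0, "ay": 0, "az": 0, "gripper": 0}
  ]
}}

```text
clock: 20.53
position: [0.6201, 0.1164, 0.1261]
ee_rot: [0.22, 0.976, -0.0, -0.003]
ft_force: [-1.0, 1.1, -0.4]
grip_width: 0.999
grasp_force: 0.0
```

Call:
{"method": "apply_moves", "body": {
  "rows": [
    {"x": 0, "y": 0, "z": 0, "ax": 0, "ay": 0, "az": 0, "gripper": 0},
    {"x": 0, "y": 0, "z": 0, "ax": 0, "ay": 0, "az": 0, "gripper": 0},
    {"x": 0, "y": 0, "z": 0, "ax": 0, "ay": 0, "az": 0, "gripper": 0},
    {"x": 0, "y": 0, "z": 0, "ax": 0, "ay": 0, "az": 0, "gripper": 0},
    {"x": 0, "y": 0, "z": 0, "ax": 0, "ay": 0, "az": 0, "gripper": 0}
  ]
}}

```text
clock: 20.95
position: [0.6224, 0.1086, 0.1313]
ee_rot: [0.224, 0.975, 0.0, 0.0]
ft_force: [-0.2, -0.3, -0.1]
grip_width: 1.004
grasp_force: 0.0
```

Run:
```python
from h import *
w=camera("wrist"); np.savez("w7.npz",**w); print(get_obs()["position"])
for g in ((.622,.111),(.622,.195)):
    x,r=ringfit(w,"thin",g); print(x,r,need(*x,.014),proj(w,[[*g,.01]]))
cv2.imwrite("pics/w7.png",w["color"][:,:,::-1])
```

```text
[0.62241406 0.10902293 0.13123364]
[0.6216736  0.11089616] [-0.6 -1.3  0.6  1.4] [  1.5   1.3 117.2] [[323.29669805 192.42909395]]
[0.62337028 0.1949655 ] [-2.  -0.8  1.9  0.9] [ 36.7  77.7 117.2] [[421.71697307 146.24558438]]
```

View pics/w7.png

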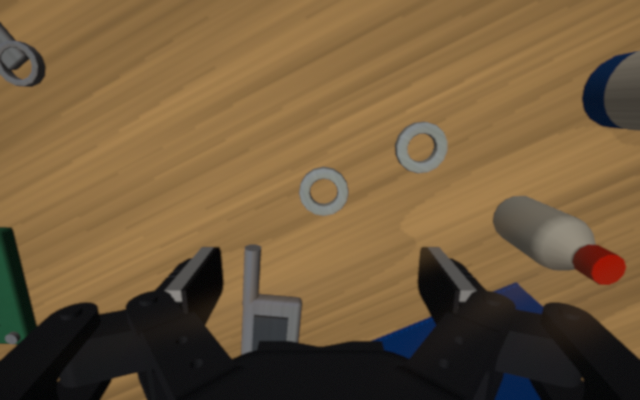

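The target ring is at (323,192). The other thin ring (421,147) is on the robot's left. The hosel at (252,260) and the bottle at (540,235) are clear of the fingers. Grasping now.

Call:
{"method": "apply_moves", "body": {
  "rows": [
    {"x": 1.5, "y": 1.3, "z": 35, "ax": 0, "ay": 0, "az": 0, "gripper": 0},
    {"x": 0, "y": 0, "z": 35, "ax": 0, "ay": 0, "az": 0, "gripper": 0},
    {"x": 0, "y": 0, "z": 30, "ax": 0, "ay": 0, "az": 0, "gripper": 0},
    {"x": 0, "y": 0, "z": 13, "ax": 0, "ay": 0, "az": 0, "gripper": 0},
    {"x": 0, "y": 0, "z": 3, "ax": 0, "ay": 0, "az": 0, "gripper": 0}
  ]
}}

```text
clock: 21.42
position: [0.6198, 0.1114, 0.0123]
ee_rot: [0.223, 0.975, -0.001, -0.002]
ft_force: [0.1, 0.1, -0.3]
grip_width: 1.004
grasp_force: 0.0
```

Call:
{"method": "apply_moves", "body": {
  "rows": [
    {"x": 0, "y": 0, "z": 0, "ax": 0, "ay": 0, "az": 0, "gripper": 0},
    {"x": 0, "y": 0, "z": 0, "ax": 0, "ay": 0, "az": 0, "gripper": 0},
    {"x": 0, "y": 0, "z": 0, "ax": 0, "ay": 0, "az": 0, "gripper": 0},
    {"x": 0, "y": 0, "z": 0, "ax": 0, "ay": 0, "az": 0, "gripper": 0}
  ]
}}

```text
clock: 21.75
position: [0.6226, 0.1124, 0.0166]
ee_rot: [0.223, 0.975, 0.001, 0.001]
ft_force: [0.1, 0.6, 0.7]
grip_width: 1.001
grasp_force: 0.0
```

Run:
```python
from h import *
print(get_obs()["position"],get_obs()["ft_force"],need(.6217,.1109,.0135))
```

```text
[0.62259813 0.11242206 0.01662224] [0.12133813 0.62114378 0.68238872] [ 0.2 -1.8  3.1]
```

Call:
{"method": "apply_moves", "body": {
  "rows": [
    {"x": 0, "y": -1.5, "z": 3, "ax": 0, "ay": 0, "az": 0, "gripper": 0},
    {"x": 0, "y": 0, "z": 0, "ax": 0, "ay": 0, "az": 0, "gripper": 0},
    {"x": 0, "y": 0, "z": 0, "ax": 0, "ay": 0, "az": 0, "gripper": 0}
  ]
}}

```text
clock: 22.0
position: [0.6208, 0.1107, 0.0119]
ee_rot: [0.223, 0.975, 0.0, 0.0]
ft_force: [-0.1, 0.1, 0.0]
grip_width: 0.999
grasp_force: 0.0
```

Call:
{"method": "apply_moves", "body": {
  "rows": [
    {"x": 0, "y": 0, "z": 0, "ax": 0, "ay": 0, "az": 0, "gripper": 1},
    {"x": 0, "y": 0, "z": 0, "ax": 0, "ay": 0, "az": 0, "gripper": 1},
    {"x": 0, "y": 0, "z": 0, "ax": 0, "ay": 0, "az": 0, "gripper": 1},
    {"x": 0, "y": 0, "z": 0, "ax": 0, "ay": 0, "az": 0, "gripper": 1},
    {"x": 0, "y": 0, "z": 0, "ax": 0, "ay": 0, "az": 0, "gripper": 1}
  ],
  "newtons": 40
}}

```text
clock: 22.42
position: [0.6209, 0.1109, 0.0123]
ee_rot: [0.223, 0.975, 0.0, 0.0]
ft_force: [-1.8, -0.7, 4.1]
grip_width: 0.441
grasp_force: 39.5
```

Call:
{"method": "apply_moves", "body": {
  "rows": [
    {"x": 0, "y": 0, "z": -10, "ax": 0, "ay": 0, "az": 0, "gripper": 1},
    {"x": 0, "y": 0, "z": -35, "ax": 0, "ay": 0, "az": 0, "gripper": 1},
    {"x": 0, "y": 0, "z": -40, "ax": 0, "ay": 0, "az": 0, "gripper": 1},
    {"x": 0, "y": 0, "z": -40, "ax": 0, "ay": 0, "az": 0, "gripper": 1},
    {"x": 0, "y": 0, "z": -27, "ax": 0, "ay": 0, "az": 0, "gripper": 1}
  ]
}}

```text
clock: 22.83
position: [0.6218, 0.1106, 0.1685]
ee_rot: [0.223, 0.975, 0.001, 0.002]
ft_force: [0.9, 0.1, 0.6]
grip_width: 0.439
grasp_force: 40.2
```

Run:
```python
from h import *
o=get_obs(); print(o["position"],o["ft_force"],need(.6113,-.2470,.166))
```

```text
[0.62178222 0.11064294 0.16853201] [0.87416839 0.11586173 0.56574816] [-146.2 -326.6    2.1]
```

Call:
{"method": "apply_moves", "body": {
  "rows": [
    {"x": -12, "y": -27, "z": 0, "ax": 0, "ay": 0, "az": 0, "gripper": 1},
    {"x": -16, "y": -36, "z": 0, "ax": 0, "ay": 0, "az": 0, "gripper": 1},
    {"x": -16, "y": -36, "z": 0, "ax": 0, "ay": 0, "az": 0, "gripper": 1},
    {"x": -16, "y": -36, "z": 0, "ax": 0, "ay": 0, "az": 0, "gripper": 1},
    {"x": -16, "y": -36, "z": 0, "ax": 0, "ay": 0, "az": 0, "gripper": 1}
  ]
}}

```text
clock: 23.25
position: [0.6146, -0.078, 0.1647]
ee_rot: [0.223, 0.975, 0.0, 0.0]
ft_force: [0.7, -0.3, -0.4]
grip_width: 0.441
grasp_force: 40.2
```

Call:
{"method": "apply_moves", "body": {
  "rows": [
    {"x": -16, "y": -36, "z": 0, "ax": 0, "ay": 0, "az": 0, "gripper": 1},
    {"x": -16, "y": -36, "z": 0, "ax": 0, "ay": 0, "az": 0, "gripper": 1},
    {"x": -16, "y": -36, "z": 0, "ax": 0, "ay": 0, "az": 0, "gripper": 1},
    {"x": -14, "y": -32, "z": 0, "ax": 0, "ay": 0, "az": 0, "gripper": 1},
    {"x": -8, "y": -16, "z": 0, "ax": 0, "ay": 0, "az": 0, "gripper": 1}
  ]
}}

```text
clock: 23.67
position: [0.6083, -0.253, 0.1647]
ee_rot: [0.226, 0.974, -0.001, 0.0]
ft_force: [-0.2, -0.6, 1.0]
grip_width: 0.439
grasp_force: 40.2
```

Call:
{"method": "apply_moves", "body": {
  "rows": [
    {"x": 0, "y": 0, "z": 0, "ax": 0, "ay": 0, "az": 0, "gripper": 1},
    {"x": 0, "y": 0, "z": 0, "ax": 0, "ay": 0, "az": 0, "gripper": 1},
    {"x": 0, "y": 0, "z": 0, "ax": 0, "ay": 0, "az": 0, "gripper": 1},
    {"x": 0, "y": 0, "z": 0, "ax": 0, "ay": 0, "az": 0, "gripper": 1},
    {"x": 0, "y": 0, "z": 0, "ax": 0, "ay": 0, "az": 0, "gripper": 1}
  ]
}}

```text
clock: 24.08
position: [0.6106, -0.2454, 0.1639]
ee_rot: [0.222, 0.975, 0.0, 0.0]
ft_force: [-0.2, 0.6, 1.1]
grip_width: 0.441
grasp_force: 40.2
```

Run:
```python
from h import *
w=camera("wrist"); w=camera("wrist"); np.savez("w8.npz",**w); o=get_obs(); print(o["position"],o["ft_force"],need(.5509,-.2188,.166))
print(findtip(w)); b=w["color"][40:340,200:440,::-1]; cv2.imwrite("pics/w8.png",cv2.resize(b,None,fx=2,fy=2,interpolation=cv2.INTER_CUBIC))
```

```text
[ 0.61045388 -0.24601601  0.16389832] [-0.4102269   0.33409657 -0.68523949] [65.5 -1.3 -2.1]
(array([316.60050432, 108.46541787]), array([ 283,   74,   69,   72, 2776], dtype=int32))
```

View pics/w8.png

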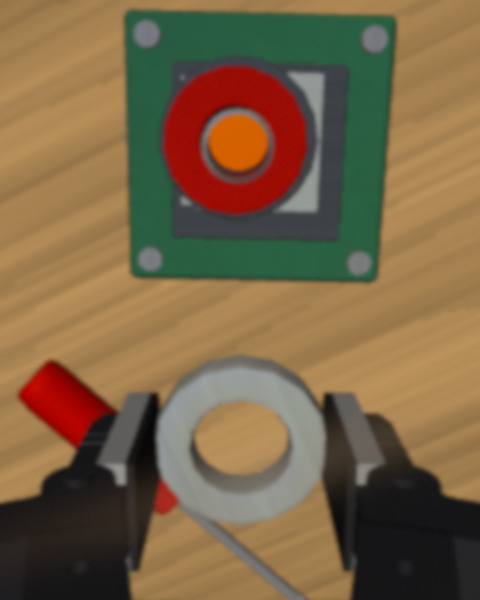

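Both rings are seated round the spindle. The tip is at crop (237,142), i.e. pixel (318.5,111). The thin ring's outline is at pixels 278–363 × 218–302.

Run:
```python
from h import *
w=load("w8.npz"); h=cv2.cvtColor(w["color"],cv2.COLOR_RGB2HSV)
m=((h[...,0]>8)&(h[...,0]<18)&(h[...,1]>205)).astype(np.uint8); m[:95]=0; m[130:]=0; m[:,:295]=0; m[:,345:]=0
yx=np.argwhere(m); tip=yx.mean(0)[::-1]; print(tip,yx.min(0),yx.max(0))
g=w["color"].astype(int).sum(2); print(g[260,270:284],g[260,357:370],g[212:224,320],g[296:308,320])
for b in ((278,218,363,302),(278.5,218,362.5,302)): print(gap(w,b,.02,.01,tip))
```

```text
[318.71197411 111.33980583] [ 98 305] [124 333]
[ 43  31  25  23  24  24  60 167 303 401 437 442 439 442] [439 440 437 430 397 326 225 160 148 147 149 150 151] [368 370 368 368 360 334 318 315 319 331 353 395] [437 435 434 431 418 400 374 354 347 348 361 372]
(array([ 0.6146, -0.2481,  0.1549]), array([ 0.5514, -0.2188,  0.11  ]), array([69.7, -1. , 44.9]), array([ 0.1, -0.1, -0.1,  0.1]), array([-71.9,   0. , 140.5]))
(array([ 0.615 , -0.2483,  0.154 ]), array([ 0.5514, -0.2188,  0.11  ]), array([70.1, -1. , 44.1]), array([-0.1,  0.1,  0.1, -0.1]), array([-72.3,   0. , 141.3]))
```

Call:
{"method": "apply_moves", "body": {
  "rows": [
    {"x": 15, "y": -0.6, "z": 0, "ax": 0, "ay": 0, "az": 0, "gripper": 1},
    {"x": 25, "y": -0.7, "z": 0, "ax": 0, "ay": 0, "az": 0, "gripper": 1},
    {"x": 18, "y": 0, "z": 0, "ax": 0, "ay": 0, "az": 0, "gripper": 1},
    {"x": 9.5, "y": 0, "z": 5, "ax": 0, "ay": 0, "az": 0, "gripper": 1},
    {"x": 0, "y": 0, "z": 12, "ax": 0, "ay": 0, "az": 0, "gripper": 1}
  ],
  "newtons": 60
}}

```text
clock: 24.6
position: [0.5485, -0.2181, 0.1481]
ee_rot: [0.223, 0.975, 0.001, 0.001]
ft_force: [0.6, 0.5, 0.5]
grip_width: 0.43
grasp_force: 60.0
```

Call:
{"method": "apply_moves", "body": {
  "rows": [
    {"x": 0, "y": 0, "z": 10, "ax": 0, "ay": 0, "az": 0, "gripper": 1},
    {"x": 0, "y": 0, "z": 5, "ax": 0, "ay": 0, "az": 0, "gripper": 1},
    {"x": 0, "y": 0, "z": 2, "ax": 0, "ay": 0, "az": 0, "gripper": 1},
    {"x": 0, "y": 0, "z": 0, "ax": 0, "ay": 0, "az": 0, "gripper": 1},
    {"x": 0, "y": 0, "z": 0, "ax": 0, "ay": 0, "az": 0, "gripper": 1}
  ]
}}

```text
clock: 25.02
position: [0.5491, -0.2193, 0.1296]
ee_rot: [0.223, 0.975, -0.0, -0.0]
ft_force: [-0.7, 0.0, 0.3]
grip_width: 0.429
grasp_force: 60.0
```

Call:
{"method": "apply_moves", "body": {
  "rows": [
    {"x": 0, "y": 0, "z": 2, "ax": 0, "ay": 0, "az": 0, "gripper": 1},
    {"x": 0, "y": 0, "z": 2, "ax": 0, "ay": 0, "az": 0, "gripper": 1},
    {"x": 0, "y": 0, "z": 2, "ax": 0, "ay": 0, "az": 0, "gripper": 1},
    {"x": 0, "y": 0, "z": 0, "ax": 0, "ay": 0, "az": 0, "gripper": 1}
  ]
}}

```text
clock: 25.35
position: [0.5487, -0.2188, 0.1234]
ee_rot: [0.223, 0.975, 0.0, -0.0]
ft_force: [0.8, -0.4, -1.1]
grip_width: 0.433
grasp_force: 60.0
```

Call:
{"method": "apply_moves", "body": {
  "rows": [
    {"x": 0, "y": 0, "z": 2, "ax": 0, "ay": 0, "az": 0, "gripper": 1},
    {"x": 0, "y": 0, "z": 2, "ax": 0, "ay": 0, "az": 0, "gripper": 1},
    {"x": 0, "y": 0, "z": 0, "ax": 0, "ay": 0, "az": 0, "gripper": 1}
  ]
}}

```text
clock: 25.6
position: [0.549, -0.2188, 0.1196]
ee_rot: [0.223, 0.975, 0.0, 0.0]
ft_force: [2.0, -0.3, -0.7]
grip_width: 0.427
grasp_force: 60.0
```

Call:
{"method": "apply_moves", "body": {
  "rows": [
    {"x": 0, "y": 0, "z": 2, "ax": 0, "ay": 0, "az": 0, "gripper": 1},
    {"x": 0, "y": 0, "z": 2, "ax": 0, "ay": 0, "az": 0, "gripper": 1},
    {"x": 0, "y": 0, "z": 2, "ax": 0, "ay": 0, "az": 0, "gripper": 1},
    {"x": 0, "y": 0, "z": 0, "ax": 0, "ay": 0, "az": 0, "gripper": 1}
  ]
}}

```text
clock: 25.93
position: [0.5489, -0.2188, 0.1135]
ee_rot: [0.223, 0.975, 0.0, 0.0]
ft_force: [2.9, 0.2, 0.9]
grip_width: 0.429
grasp_force: 60.1
```

Call:
{"method": "apply_moves", "body": {
  "rows": [
    {"x": -0.5, "y": 0, "z": 4, "ax": 0, "ay": 0, "az": 0, "gripper": 1},
    {"x": 0, "y": 0, "z": 5, "ax": 0, "ay": 0, "az": 0, "gripper": 1},
    {"x": 0, "y": 0, "z": 5, "ax": 0, "ay": 0, "az": 0, "gripper": 1},
    {"x": 0, "y": 0, "z": 2, "ax": 0, "ay": 0, "az": 0, "gripper": 1},
    {"x": 0, "y": 0, "z": 0, "ax": 0, "ay": 0, "az": 0, "gripper": 1}
  ]
}}

```text
clock: 26.35
position: [0.549, -0.219, 0.097]
ee_rot: [0.223, 0.975, 0.0, -0.0]
ft_force: [2.8, 0.9, -2.3]
grip_width: 0.429
grasp_force: 60.2
```

Call:
{"method": "apply_moves", "body": {
  "rows": [
    {"x": 0, "y": 0, "z": 2, "ax": 0, "ay": 0, "az": 0, "gripper": 1},
    {"x": 0, "y": 0, "z": 2, "ax": 0, "ay": 0, "az": 0, "gripper": 1},
    {"x": 0, "y": 0, "z": 1, "ax": 0, "ay": 0, "az": 0, "gripper": 1},
    {"x": 0, "y": 0, "z": 0, "ax": 0, "ay": 0, "az": 0, "gripper": 1}
  ]
}}

```text
clock: 26.68
position: [0.5492, -0.2192, 0.0926]
ee_rot: [0.223, 0.975, 0.0, -0.0]
ft_force: [2.2, 0.0, -0.2]
grip_width: 0.431
grasp_force: 60.3
```

Call:
{"method": "apply_moves", "body": {
  "rows": [
    {"x": -0.5, "y": 0, "z": 1, "ax": 0, "ay": 0, "az": 0, "gripper": 1},
    {"x": 0, "y": 0, "z": 1, "ax": 0, "ay": 0, "az": 0, "gripper": 1},
    {"x": 0, "y": 0, "z": 1, "ax": 0, "ay": 0, "az": 0, "gripper": 1},
    {"x": 0, "y": 0, "z": 1, "ax": 0, "ay": 0, "az": 0, "gripper": 1}
  ]
}}

```text
clock: 27.02
position: [0.5496, -0.2194, 0.0887]
ee_rot: [0.223, 0.975, 0.0, -0.0]
ft_force: [1.2, 0.4, 1.4]
grip_width: 0.428
grasp_force: 60.5
```

Call:
{"method": "apply_moves", "body": {
  "rows": [
    {"x": 0, "y": 0, "z": 0.7, "ax": 0, "ay": 0, "az": 0, "gripper": 1},
    {"x": 0, "y": 0, "z": 0.7, "ax": 0, "ay": 0, "az": 0, "gripper": 1},
    {"x": 0, "y": 0, "z": 0.6, "ax": 0, "ay": 0, "az": 0, "gripper": 1}
  ]
}}

```text
clock: 27.27
position: [0.5498, -0.2194, 0.0869]
ee_rot: [0.223, 0.975, 0.0, 0.0]
ft_force: [0.8, 1.5, 4.1]
grip_width: 0.434
grasp_force: 60.8
```

Call:
{"method": "apply_moves", "body": {
  "rows": [
    {"x": 0, "y": 0, "z": 0.5, "ax": 0, "ay": 0, "az": 0, "gripper": 1},
    {"x": 0, "y": 0, "z": 0.5, "ax": 0, "ay": 0, "az": 0, "gripper": 1}
  ]
}}

```text
clock: 27.43
position: [0.5499, -0.2195, 0.0861]
ee_rot: [0.223, 0.975, 0.0, 0.0]
ft_force: [2.0, 1.2, 5.7]
grip_width: 0.429
grasp_force: 60.8
```

Call:
{"method": "apply_moves", "body": {
  "rows": [
    {"x": 0, "y": 0, "z": 0.5, "ax": 0, "ay": 0, "az": 0, "gripper": 1},
    {"x": 0, "y": 0, "z": 0.5, "ax": 0, "ay": 0, "az": 0, "gripper": 1},
    {"x": 0, "y": 0, "z": 0.5, "ax": 0, "ay": 0, "az": 0, "gripper": 1},
    {"x": 0, "y": 0, "z": 0.5, "ax": 0, "ay": 0, "az": 0, "gripper": 1}
  ]
}}

```text
clock: 27.77
position: [0.5498, -0.2194, 0.0838]
ee_rot: [0.223, 0.975, 0.0, 0.0]
ft_force: [0.6, 1.3, 6.1]
grip_width: 0.428
grasp_force: 60.8
```

Call:
{"method": "apply_moves", "body": {
  "rows": [
    {"x": 0, "y": 0, "z": 0.5, "ax": 0, "ay": 0, "az": 0, "gripper": 1},
    {"x": 0, "y": 0, "z": 0.5, "ax": 0, "ay": 0, "az": 0, "gripper": 1}
  ]
}}

```text
clock: 27.93
position: [0.5497, -0.2194, 0.0828]
ee_rot: [0.223, 0.975, 0.0, 0.0]
ft_force: [0.9, 0.4, 4.3]
grip_width: 0.43
grasp_force: 60.9
```

Call:
{"method": "apply_moves", "body": {
  "rows": [
    {"x": 0, "y": 0, "z": 0.5, "ax": 0, "ay": 0, "az": 0, "gripper": 1}
  ]
}}

```text
clock: 28.02
position: [0.5497, -0.2194, 0.0822]
ee_rot: [0.223, 0.975, 0.0, 0.0]
ft_force: [0.4, 1.5, 5.2]
grip_width: 0.432
grasp_force: 60.9
```

Call:
{"method": "apply_moves", "body": {
  "rows": [
    {"x": 0, "y": 0, "z": 0.5, "ax": 0, "ay": 0, "az": 0, "gripper": 1}
  ]
}}

```text
clock: 28.1
position: [0.5497, -0.2194, 0.0817]
ee_rot: [0.223, 0.975, 0.0, 0.0]
ft_force: [0.7, 0.7, 4.7]
grip_width: 0.428
grasp_force: 60.9
```

Call:
{"method": "apply_moves", "body": {
  "rows": [
    {"x": 0, "y": 0, "z": 0.5, "ax": 0, "ay": 0, "az": 0, "gripper": 1}
  ]
}}

```text
clock: 28.18
position: [0.5497, -0.2194, 0.0812]
ee_rot: [0.223, 0.975, 0.0, 0.0]
ft_force: [1.4, 1.0, 5.4]
grip_width: 0.432
grasp_force: 60.9
```

Call:
{"method": "apply_moves", "body": {
  "rows": [
    {"x": 0, "y": 0, "z": 0.5, "ax": 0, "ay": 0, "az": 0, "gripper": 1}
  ]
}}

```text
clock: 28.27
position: [0.5497, -0.2194, 0.0807]
ee_rot: [0.223, 0.975, 0.0, 0.0]
ft_force: [1.0, 1.1, 4.6]
grip_width: 0.433
grasp_force: 60.9
```

Call:
{"method": "apply_moves", "body": {
  "rows": [
    {"x": 0, "y": 0, "z": 0.5, "ax": 0, "ay": 0, "az": 0, "gripper": 1}
  ]
}}

```text
clock: 28.35
position: [0.5497, -0.2194, 0.0802]
ee_rot: [0.223, 0.975, 0.0, 0.0]
ft_force: [1.6, 1.0, 5.9]
grip_width: 0.427
grasp_force: 60.9
```

Still sliding at about 5 N, so I'll go on in small steps until the force rises.

Call:
{"method": "apply_moves", "body": {
  "rows": [
    {"x": 0, "y": 0, "z": 0.5, "ax": 0, "ay": 0, "az": 0, "gripper": 1}
  ]
}}

```text
clock: 28.43
position: [0.5497, -0.2194, 0.0798]
ee_rot: [0.223, 0.975, 0.0, 0.0]
ft_force: [0.5, 1.1, 6.7]
grip_width: 0.431
grasp_force: 61.0
```

Call:
{"method": "apply_moves", "body": {
  "rows": [
    {"x": 0, "y": 0, "z": 0.4, "ax": 0, "ay": 0, "az": 0, "gripper": 1}
  ]
}}

```text
clock: 28.52
position: [0.5498, -0.2194, 0.0795]
ee_rot: [0.223, 0.975, 0.0, 0.0]
ft_force: [1.4, 0.6, 7.6]
grip_width: 0.43
grasp_force: 61.1
```

Call:
{"method": "apply_moves", "body": {
  "rows": [
    {"x": 0, "y": 0, "z": 0.4, "ax": 0, "ay": 0, "az": 0, "gripper": 1}
  ]
}}

```text
clock: 28.6
position: [0.5499, -0.2195, 0.0792]
ee_rot: [0.223, 0.975, 0.0, 0.0]
ft_force: [1.0, 0.7, 7.2]
grip_width: 0.431
grasp_force: 61.1
```

Call:
{"method": "apply_moves", "body": {
  "rows": [
    {"x": 0, "y": 0, "z": 0.4, "ax": 0, "ay": 0, "az": 0, "gripper": 1}
  ]
}}

```text
clock: 28.68
position: [0.5499, -0.2195, 0.0789]
ee_rot: [0.223, 0.975, 0.0, 0.0]
ft_force: [1.2, 0.7, 8.5]
grip_width: 0.427
grasp_force: 61.2
```

Call:
{"method": "apply_moves", "body": {
  "rows": [
    {"x": 0, "y": 0, "z": 0.5, "ax": 0, "ay": 0, "az": 0, "gripper": 1},
    {"x": 0, "y": 0, "z": 0.5, "ax": 0, "ay": 0, "az": 0, "gripper": 1}
  ]
}}

```text
clock: 28.85
position: [0.55, -0.2195, 0.0781]
ee_rot: [0.223, 0.975, 0.0, 0.0]
ft_force: [0.9, 1.1, 9.4]
grip_width: 0.431
grasp_force: 61.3
```

Call:
{"method": "apply_moves", "body": {
  "rows": [
    {"x": 0, "y": 0, "z": 0.5, "ax": 0, "ay": 0, "az": 0, "gripper": 1},
    {"x": 0, "y": 0, "z": 0.5, "ax": 0, "ay": 0, "az": 0, "gripper": 1}
  ]
}}

```text
clock: 29.02
position: [0.5501, -0.2196, 0.0772]
ee_rot: [0.223, 0.975, 0.0, 0.001]
ft_force: [-0.6, 1.9, 10.5]
grip_width: 0.425
grasp_force: 61.5
```

Run:
```python
from h import *
s=camera("scene"); w=camera("wrist"); print(get_obs()["ft_force"],get_obs()["position"])
m=mask(s,"red"); n,l,st,ce=cv2.connectedComponentsWithStats(m,connectivity=4); k=[i for i in range(1,n) if abs(ce[i][0]-207)<10 and st[i,4]>30]; print(st[k],ce[k])
print(proj(s,[[.5525,-.2188,.0605],[.5525,-.2188,.0685]]))
```

```text
[-0.01851565  1.66637128 11.01791723] [ 0.55011372 -0.21953332  0.07726954]
[[197 214  21  10 108]] [[206.71296296 219.14814815]]
[[207.37998675 213.59147629]
 [206.89695698 210.94001871]]
```

Call:
{"method": "apply_moves", "body": {
  "rows": [
    {"x": 0, "y": 0, "z": 0.5, "ax": 0, "ay": 0, "az": 0, "gripper": 1},
    {"x": 0, "y": 0, "z": 0.5, "ax": 0, "ay": 0, "az": 0, "gripper": 1},
    {"x": 0, "y": 0, "z": 0.5, "ax": 0, "ay": 0, "az": 0, "gripper": 1}
  ]
}}

```text
clock: 29.37
position: [0.5502, -0.2196, 0.076]
ee_rot: [0.223, 0.975, 0.0, 0.001]
ft_force: [-0.2, 1.2, 13.5]
grip_width: 0.432
grasp_force: 61.7
```

Call:
{"method": "apply_moves", "body": {
  "rows": [
    {"x": 0, "y": 0, "z": 0.5, "ax": 0, "ay": 0, "az": 0, "gripper": 1},
    {"x": 0, "y": 0, "z": 0.5, "ax": 0, "ay": 0, "az": 0, "gripper": 1},
    {"x": 0, "y": 0, "z": 0, "ax": 0, "ay": 0, "az": 0, "gripper": 1},
    {"x": 0, "y": 0, "z": 0, "ax": 0, "ay": 0, "az": 0, "gripper": 1}
  ]
}}

```text
clock: 29.7
position: [0.5504, -0.2197, 0.0753]
ee_rot: [0.223, 0.975, 0.0, 0.001]
ft_force: [-1.4, 2.4, 15.3]
grip_width: 0.431
grasp_force: 61.9
```

Call:
{"method": "apply_moves", "body": {
  "rows": [
    {"x": 0, "y": 0, "z": -1, "ax": 0, "ay": 0, "az": 0, "gripper": 1},
    {"x": 0, "y": 0, "z": -1, "ax": 0, "ay": 0, "az": 0, "gripper": 1},
    {"x": 0, "y": 0, "z": -1, "ax": 0, "ay": 0, "az": 0, "gripper": 1},
    {"x": 0, "y": 0, "z": 0, "ax": 0, "ay": 0, "az": 0, "gripper": 1}
  ]
}}

```text
clock: 30.03
position: [0.5501, -0.2196, 0.0779]
ee_rot: [0.223, 0.975, 0.0, 0.001]
ft_force: [-0.5, 1.6, 10.3]
grip_width: 0.432
grasp_force: 61.4
```

Call:
{"method": "apply_moves", "body": {
  "rows": [
    {"x": 0, "y": 0, "z": 0, "ax": 0, "ay": 0, "az": 0, "gripper": 0},
    {"x": 0, "y": 0, "z": 0, "ax": 0, "ay": 0, "az": 0, "gripper": 0},
    {"x": 0, "y": 0, "z": 0, "ax": 0, "ay": 0, "az": 0, "gripper": 0},
    {"x": 0, "y": 0, "z": 0, "ax": 0, "ay": 0, "az": 0, "gripper": 0}
  ]
}}

```text
clock: 30.37
position: [0.549, -0.2194, 0.0764]
ee_rot: [0.223, 0.975, -0.0, -0.001]
ft_force: [0.3, -0.6, -0.3]
grip_width: 0.966
grasp_force: 0.0
```

Call:
{"method": "apply_moves", "body": {
  "rows": [
    {"x": 0, "y": 0, "z": -15, "ax": 0, "ay": 0, "az": 0, "gripper": 0},
    {"x": 0, "y": 0, "z": -35, "ax": 0, "ay": 0, "az": 0, "gripper": 0},
    {"x": 0, "y": 0, "z": -35, "ax": 0, "ay": 0, "az": 0, "gripper": 0},
    {"x": 0, "y": 0, "z": -15, "ax": 0, "ay": 0, "az": 0, "gripper": 0},
    {"x": 0, "y": 0, "z": 0, "ax": 0, "ay": 0, "az": 0, "gripper": 0}
  ]
}}

```text
clock: 30.78
position: [0.5512, -0.2203, 0.1809]
ee_rot: [0.223, 0.975, 0.0, 0.003]
ft_force: [0.3, -0.8, -1.0]
grip_width: 0.998
grasp_force: 0.0
```

Call:
{"method": "apply_moves", "body": {
  "rows": [
    {"x": -15, "y": 0, "z": 0, "ax": 0, "ay": 0, "az": 0, "gripper": 0},
    {"x": -25, "y": 0, "z": 0, "ax": 0, "ay": 0, "az": 0, "gripper": 0},
    {"x": -17, "y": 0, "z": 0, "ax": 0, "ay": 0, "az": 0, "gripper": 0},
    {"x": -8, "y": 0, "z": 0, "ax": 0, "ay": 0, "az": 0, "gripper": 0},
    {"x": 0, "y": 0, "z": 0, "ax": 0, "ay": 0, "az": 0, "gripper": 0}
  ]
}}

```text
clock: 31.2
position: [0.6084, -0.2481, 0.1755]
ee_rot: [0.223, 0.975, -0.0, -0.001]
ft_force: [-0.3, 0.0, 0.9]
grip_width: 0.996
grasp_force: 0.0
```

Call:
{"method": "apply_moves", "body": {
  "rows": [
    {"x": 0, "y": 0, "z": 0, "ax": 0, "ay": 0, "az": 0, "gripper": 0},
    {"x": 0, "y": 0, "z": 0, "ax": 0, "ay": 0, "az": 0, "gripper": 0},
    {"x": 0, "y": 0, "z": 0, "ax": 0, "ay": 0, "az": 0, "gripper": 0}
  ]
}}

```text
clock: 31.45
position: [0.6075, -0.2473, 0.1771]
ee_rot: [0.223, 0.975, 0.0, -0.0]
ft_force: [-0.3, -1.0, -0.8]
grip_width: 1.0
grasp_force: 0.0
```

Run:
```python
from h import *
s=camera("scene"); w=camera("wrist"); print(get_obs()["ft_force"],get_obs()["position"])
m=mask(s,"red"); n,l,st,ce=cv2.connectedComponentsWithStats(m,connectivity=4); k=[i for i in range(1,n) if abs(ce[i][0]-207)<10 and st[i,4]>20]; print(st[k],ce[k])
# model silhouettes in scene: heights of each ring's underside, home vs 5 mm high
a=np.linspace(0,2*np.pi,90)
for up in (0,.003,.006):
    for nm,(r,t),z in (("thick",DIM["thick"],.033),("red",DIM["red"],.053),("thin",DIM["thin"],.068)):
        P=[[.5522+r*np.cos(k),-.2188+r*np.sin(k),z+up+d] for d in (0,t) for k in a]; uv=proj(s,P); print(up,nm,uv.min(0).round(1),uv.max(0).round(1))
hsv=cv2.cvtColor(s["color"],cv2.COLOR_RGB2HSV)
for v in range(192,248): print(v,hsv[v,207],end="; ")
```

```text
[-0.7096778  -0.45760067 -0.49718385] [ 0.60780167 -0.24735434  0.17728556]
[[197 209  21  14 127]] [[207.82677165 217.52755906]]
0 thick [195.1 207.6] [221.6 231.2]
0 red [195.9 203.8] [218.7 223.4]
0 thin [197.1 201.6] [216.1 217.2]
0.003 thick [194.9 206.6] [221.4 230.2]
0.003 red [195.7 202.8] [218.6 222.4]
0.003 thin [196.9 200.6] [215.9 216.2]
0.006 thick [194.7 205.6] [221.3 229.3]
0.006 red [195.5 201.8] [218.4 221.5]
0.006 thin [196.7 199.6] [215.8 215.2]
192 [ 17 116 154]; 193 [ 17 115 151]; 194 [ 17 115 148]; 195 [ 17 119 150]; 196 [ 17 114 154]; 197 [ 17 116 152]; 198 [ 17 103 138]; 199 [ 16  83 102]; 200 [15 43 59]; 201 [60  6 40]; 202 [ 0  7 37]; 203 [45 14 36]; 204 [ 0  0 36]; 205 [120   7  37]; 206 [ 0  7 37]; 207 [15 13 39]; 208 [45 13 39]; 209 [20 21 36]; 210 [30  6 45]; 211 [48 16 81]; 212 [ 51  14 125]; 213 [ 49  16 128]; 214 [39 20 89]; 215 [30 14 56]; 216 [ 5 78 59]; 217 [  1 171  91]; 218 [  1 207 101]; 219 [  1 225  69]; 220 [  0 235  50]; 221 [  1 244  47]; 222 [179 198  49]; 223 [ 0 75 51]; 224 [90 10 50]; 225 [80 20 38]; 226 [120  11  24]; 227 [60 13 19]; 228 [30 12 21]; 229 [60 12 22]; 230 [68 19 53]; 231 [ 55  15 104]; 232 [ 56  15 132]; 233 [ 53  15 134]; 234 [ 51  15 123]; 235 [ 48  13 102]; 236 [60 10 77]; 237 [90 17 60]; 238 [100  26  58]; 239 [96 22 58]; 240 [95 27 56]; 241 [113  24  42]; 242 [75 58 35]; 243 [ 72 115  60]; 244 [ 72 116  79]; 245 [ 73 131  82]; 246 [ 71 123  83]; 247 [ 72 124  84];
```

The press curve fits. Sliding was steady at about 5 N. The spindle's spring (about 2 N/mm) then took over with the thin ring's underside at about 68 mm, which is exactly home. The red ring's lower edge in the scene view dropped 2 px, as expected. Handing in.

```bash
python3 -c "
from workcell import *
print(hand_in())"
```

```text
the job is handed in; nothing more can be done
None
```

The job is handed in: thick, red and thin rings are on the spindle in that order, the collar measured home after a press of about 15 N, and the gripper is clear; no verdict was returned.

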